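# Put the wedge and the plaster mould away through the sprung flaps

### The job

Put the long wooden wedge and the larger white plaster block away in the two plywood flap boxes: the wedge through the narrow flap, the plaster block through the wide flap. Push each one in from the ledge until it slides down inside and the sprung flap has snapped shut behind it. Leave the short wedge, the small plaster block and everything else on the bench where it is.

Things in the scene. Friction and masses are not known exactly. Their poses are not given: they have to be found in the camera images.
- wedge_long_center (a point): the long hardwood wedge, 100 mm long, 32 mm wide, 26 mm high at the thick end and 4 mm at the thin end, 0.07 to 0.12 kg, lying flat on its 32 mm wide base, its sides upright. The point is midway along it and across it, 13 mm above its underside. Its y axis runs along its length, +y towards the thick end; z up.
- plaster_block_center (a point): the larger of two white plaster sprig moulds: a block 50 mm (x) by 62 mm (y) by 26 mm high with a flower on the top face, 0.09 to 0.16 kg. The point is its centre, 13 mm above its underside.
- box_narrow: plywood box with the narrow flap, fixed; either box may stand on the left. Origin on the bench under the flap's lower edge, midway across; x points into the box (push this way, level), z up. 120 mm wide, 135 mm high, 190 mm deep behind the front wall's outer face (x = 0, wall 9 mm thick); no other way in. Before it a flat ledge without fences: x = -130 to 0 mm, 120 mm wide, top 85 mm above the bench.
- box_wide: plywood box with the wide flap, fixed; either box may stand on the left. Origin on the bench under the flap's lower edge, midway across; x points into the box (push this way, level), z up. 120 mm wide, 135 mm high, 190 mm deep behind the front wall's outer face (x = 0, wall 9 mm thick); no other way in. Before it a flat ledge without fences: x = -130 to 0 mm, 120 mm wide, top 85 mm above the bench.
- box_narrow_mouth (a point): middle of the lower edge of box_narrow's opening, at ledge height in the outer face of the front wall; axes as the box. Opening 46 mm wide, 42 mm high. From here inward a slippery steel chute falls at 42 degrees: a thing whose rear end is pushed up to this face slides in by itself.
- box_wide_mouth (a point): middle of the lower edge of box_wide's opening, at ledge height in the outer face of the front wall; axes as the box. Opening 76 mm wide, 42 mm high. From here inward a slippery steel chute falls at 42 degrees: a thing whose rear end is pushed up to this face slides in by itself.
- flap_narrow (a joint): the narrow flap: aluminium flap 42 mm wide and 40 mm high, hung from a hinge along its upper edge in the opening of box_narrow; swings inward only. 0 = shut (as at the start), about 1.2 rad when a 26 mm high thing passes under; a weak spring (well under 1 N at the lower edge) snaps it shut.
- flap_wide (a joint): the wide flap: aluminium flap 72 mm wide and 40 mm high, hung from a hinge along its upper edge in the opening of box_wide; swings inward only. 0 = shut (as at the start), about 1.2 rad when a 26 mm high thing passes under; a weak spring (well under 1 N at the lower edge) snaps it shut.
- wedge_short_center (a point): bystander: a short hardwood wedge, 70 mm long (y), 32 mm wide, 26 mm high; the point is midway along and across, 13 mm above its underside. Stays where it is.
- small_block_center (a point): bystander: the smaller white plaster sprig mould, 40 mm (x) by 50 mm (y) by 26 mm high; the point is its centre. Stays where it is.
- cone_pack: bystander: three slim upright cones in a clay bar, 31 mm (x) by 76 mm (y), 62 mm high; origin under its centre
- clay_lump: bystander: lump of clay, 52 mm (x) by 74 mm (y), 40 mm high; origin under its centre
- cup: bystander: small terracotta cup, 62 mm across, 53 mm high; origin under its centre
Mind the look-alikes: they are no part of the job. What is shaped like the part that bears plaster_block_center but pink or turquoise is not meant.

How it is judged:
By the outcome, as a careful person would: the job done as asked, in the order asked, and still so for the second after the job is handed in, with the robot touching nothing.
It also fails if it takes over 69 s, if anything falls off the work surface, if the arm or the gripper's body presses on something with over 40 N, if the wrist force passes 120 N, or if a joint passes its speed limit or range.

### The arm

A 6-joint arm with a two-finger parallel gripper is mounted at the origin on a cart in front of the work surface, level with it; the furniture and walls round the work are solid. World frame = base frame: x ahead of the robot, y to its left, z up, the work surface at z = 0. Lengths are in mm, angles in rad, forces in N, time in s.
With the tool pointing down it reaches from about 275 to 750 mm from the base axis. Payload 10.2 kg.
Tool frame: the origin (TCP) lies on the centre line of the jaws, within the pads' length; the fingertips stand 8 mm ahead of it and the grasp point (between the pads) lies 11 mm behind it; x points along the fingers, y is the direction in which the jaws open and shut, and the axes are right-handed (so a half turn about x gives the same grasp; the last joint's range is limited). The gripper opens to 85 mm and grips with 20 to 120 N. Pads are 22 mm wide; open, the fingers measure 114 mm over their backs; the gripper's body (76 mm by 85 mm) begins 54 mm behind the grasp point. The pads swing forward as they close: fully open they stand 13 mm farther back than shut.
Start: joints at [0.922, 0.313, 1.498, -0, 1.331, -0.223], TCP at [216.864, 478.123, 239.294] pointing down, gripper open.
Joint ranges: [-2.94, 2.94], [-0.97, 2.17], [0.19, 2.56], [-1.23, 4.37], [0.02, 3.11], [-2.88, 2.88]. Speed limits (rad/s): [2.39, 2.39, 3.01, 3.14, 3.14, 3.14].

### API

Orientations are given as a unit quaternion [w, x, y, z].
In Python, from rig import ctrl, vision, workorder gives the robot as it stands. The module is installed in compiled form; this text tells all that it offers.
- The arm moves only by the shell command python3 -m jog 'ROWS' [OPENING] [FORCE]. ROWS is JSON, a list that holds one entry, the list of rows, each a list of 6 numbers: the shift along the tool's x, y, z in m, then the turn, a rotation vector about the tool's x, y, z in rad. A call has 1 to 12 rows; each row shifts and turns the commanded pose from where the row before left it, along the tool's axes as they then stand; what a row does not reach is not made up. A row lasts 1/8 s, in which the tool goes at most 62.5 mm and 10.7 degrees, less where a joint would pass 70% of its speed; a pose out of reach is approached as far as the arm can. A call is refused whole if a number of a shift passes 0.0625 or a number of a turn 0.188, either way. A call with a gripper value outside its range is refused whole. OPENING is the closure in counts, from 0 (fully open) to 255 (shut), set as the call begins (- or left out, the last holds). The fingers move at their own pace and stop on an object; FORCE is the grip in N (left out, the last holds). Time passes only in rows, so rows that do not move let the fingers close. It gives the time, the measured TCP pose, the force and the opening at its end, in the units of the state.
- ctrl.sense(): the state, without advancing time (a new reading comes with each control period).
- vision.capture(name): name is "scene" or "top" or "wrist"; returns a dict with "image" (384x512x3 uint8, red, green, blue), "mtx" (3x3 intrinsics, pixels), "k1" (the pictures are not rectified: a ray, as slopes to the right and down, at radius r is drawn at 1 + k1 r^2 times it, then the intrinsics apply), "R" (3x3) and "t" (3): a world point X has camera coordinates R X + t; the wrist camera has in their place "hand_eye" (4x4, takes a point from camera to tool coordinates, whose origin is the TCP and whose axes are the tool frame's). Camera axes: x right, y down, z forward; pixel columns grow to the right and rows downward; lengths in mm; the calibration is good to about 2 mm. A picture is of the moment at which its call begins: read the wrist's pose just before it. There is no depth.
- workorder.finish_job(): hands the job in, once; it reports no verdict.
The state is a dict: "time_s": time; "joints": joint angles; "dq": joint speeds; "tau": joint torques, N m; "eef_pos": TCP position; "ee_rot": TCP orientation; "force": force on the tool from outside, world axes, zero at the start; "wrist_torque": the same for the moment, N m; "grip_width": opening from 0.0 (shut) to 1.0 (fully open).
Only numpy, scipy, OpenCV 4.12 (cv2) and the standard library are available. Lean on these libraries where they do the work, as an engineer would, in place of code of your own. Each camera call takes 0.05 s, during which the arm holds its last target.

## Working session

There is one attempt and no reset: what is moved stays moved. The work goes in short steps, Python scripts to look and compute and a shell command to move; the robot and the scene stay as the last step left them, time stands still between calls to the robot, and variables do not carry over. Pictures are saved under pics/ and viewed, and the job is handed in when it is done.

```bash
mkdir -p pics; cat > cap.py <<'E'
from rig import ctrl, vision, workorder
import cv2,pickle,sys
def cap(name,tag):
    s=ctrl.sense(); d=vision.capture(name); d['state']=s
    pickle.dump(d,open(f'pics/{tag}.pkl','wb'))
    im=cv2.cvtColor(d['image'],cv2.COLOR_RGB2BGR)
    cv2.imwrite(f'pics/{tag}.png',cv2.resize(im,None,fx=1.5,fy=1.5,interpolation=cv2.INTER_CUBIC))
    return d
E
python3 - <<'E'
from cap import *
for n in ['scene','top']:
    d=cap(n,n+'0'); print(n,d['mtx'].tolist() if hasattr(d['mtx'],'tolist') else d['mtx'],d['k1'],d['R'],d['t'])
s=ctrl.sense(); print(s)
E
```

```text
scene [[363.1441547191384, 0.0, 254.65155586810954], [0.0, 363.1441547191384, 186.43450659904784], [0.0, 0.0, 1.0]] -0.039223311768440156 [[ 0.70039247 -0.71363067 -0.01347798]
 [-0.3279202  -0.30495009 -0.89413298]
 [ 0.63397061  0.6306637  -0.44759866]] [-508.26694659  262.74242539  801.95696423]
top [[366.05089412224953, 0.0, 257.5642100480728], [0.0, 366.05089412224953, 191.29530519499775], [0.0, 0.0, 1.0]] 0.02841433012589343 [[-0.00893759 -0.9996558   0.0246657 ]
 [-0.99534017  0.00652523 -0.09620485]
 [ 0.09601079 -0.0254106  -0.99505589]] [-104.95816075  619.31473632 1167.60573125]
{'time_s': 0.1, 'joints': array([ 9.21599289e-01,  3.13412781e-01,  1.49836002e+00, -7.31279268e-06,
        1.33103627e+00, -2.23399598e-01]), 'dq': array([-7.16930886e-05, -2.41817753e-04, -2.52972856e-03,  2.03131104e-04,
       -1.86884177e-03,  7.62623636e-04]), 'tau': array([ 3.34771488e-03, -4.12900472e+01, -2.60141122e+01, -1.12258554e-04,
        3.06962058e-03, -2.39069880e-05]), 'eef_pos': array([216.72042909, 477.92997127, 238.78313167]), 'ee_rot': array([ 0.69096264,  0.14901599,  0.69132157, -0.14979767]), 'force': array([-0.37530561,  0.35811645, -0.13285715]), 'wrist_torque': array([-0.01988965,  0.00616366, -0.04644836]), 'grip_width': 0.999876902321213}
```

View pics/scene0.png

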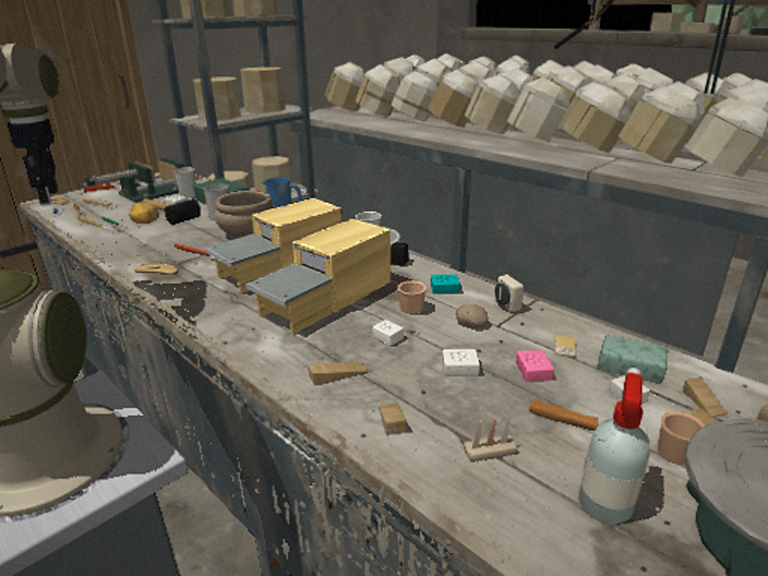

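View pics/top0.png

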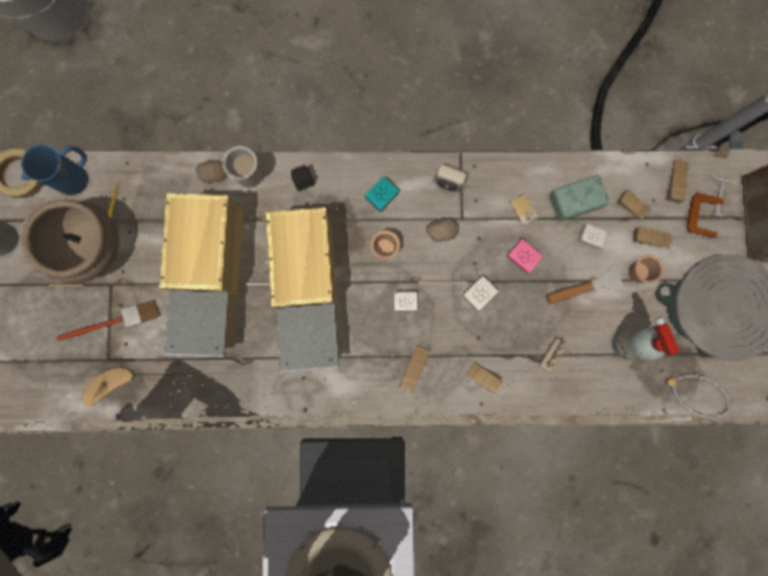

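The scene shows both boxes at the left. In front of the robot are a long wedge at top (414,368) and a shorter one at (485,377), as 1.5x pixels, with white blocks at (405,300), (481,293) and (593,236). I'll measure the candidates next.

```bash
cat > geo.py <<'E'
import numpy as np,cv2,pickle
from scipy.spatial.transform import Rotation as Rn
def load(t): return pickle.load(open(f'pics/{t}.pkl','rb'))
def camRt(d):
    if 'R' in d: return np.array(d['R']),np.array(d['t'])
    H=np.array(d['hand_eye']); s=d['state']; q=s['ee_rot']
    A=np.eye(4); A[:3,:3]=Rn.from_quat([q[1],q[2],q[3],q[0]]).as_matrix(); A[:3,3]=s['eef_pos']
    W=np.linalg.inv(A@H); return W[:3,:3],W[:3,3]
def rays(d,px):
    px=np.asarray(px,float).reshape(-1,1,2)
    dist=np.array([d['k1'],0,0,0,0.])
    u=cv2.undistortPoints(px,np.array(d['mtx']),dist).reshape(-1,2)
    R,t=camRt(d); return -R.T@t,(np.c_[u,np.ones(len(u))])@R
def plane(d,px,z):
    o,v=rays(d,px); return o+v*((z-o[2])/v[:,2])[:,None]
def proj(d,X):
    R,t=camRt(d); X=np.asarray(X,float).reshape(-1,1,3)
    return cv2.projectPoints(X,cv2.Rodrigues(R)[0],t,np.array(d['mtx']),np.array([d['k1'],0,0,0,0.]))[0].reshape(-1,2)
E
python3 - <<'E'
from geo import *
d=load('top0'); im=d['image']; hsv=cv2.cvtColor(im,cv2.COLOR_RGB2HSV)
def report(nm,mask,z,amin=60,amax=3000):
    cs,_=cv2.findContours(mask,cv2.RETR_EXTERNAL,cv2.CHAIN_APPROX_NONE)
    for c in cs:
        if not amin<cv2.contourArea(c)<amax: continue
        P=plane(d,c.reshape(-1,2),z)[:,:2].astype(np.float32)
        r=cv2.minAreaRect(P); m=c.reshape(-1,2).mean(0)
        print(nm,'px1.5',(m*1.5).round(),'ctr',np.round(r[0],1),'size',np.round(r[1],1),'ang',round(r[2],1))
white=((hsv[...,1]<45)&(hsv[...,2]>185)).astype(np.uint8)
report('white',white,26)
wood=((hsv[...,0]>9)&(hsv[...,0]<24)&(hsv[...,1]>85)&(hsv[...,2]>80)).astype(np.uint8)
report('wood',wood,13)
for u in [(414,368),(485,377),(280,130),(405,300),(310,340),(300,260),(350,400)]: print(u,hsv[int(u[1]/1.5),int(u[0]/1.5)])
yel=((hsv[...,0]>15)&(hsv[...,0]<30)&(hsv[...,1]>90)&(hsv[...,2]>150)).astype(np.uint8)
report('box',yel,135,1000,20000)
led=((hsv[...,0]>75)&(hsv[...,0]<120)&(hsv[...,1]>15)&(hsv[...,2]>60)).astype(np.uint8)
report('ledge',led,85,600,8000)
c=im[180:280,220:440]; cv2.imwrite('pics/crop1.png',cv2.cvtColor(cv2.resize(c,None,fx=3.6,fy=3.6,interpolation=cv2.INTER_CUBIC),cv2.COLOR_RGB2BGR))
E
```

```text
white px1.5 [404. 555.] ctr [  64.3 -134.5] size [43.7 88.9] ang 89.2
white px1.5 [405. 301.] ctr [ 588.4 -150.5] size [46.2 36.2] ang 89.6
white px1.5 [480. 293.] ctr [ 604.6 -316.5] size [44.1 56.7] ang 44.1
white px1.5 [594. 235.] ctr [ 731.6 -572.8] size [45.1 34. ] ang 68.6
wood px1.5 [106. 384.] ctr [418.8 491.7] size [ 46.9 114.9] ang 32.8
wood px1.5 [484. 377.] ctr [ 420.3 -322.6] size [71.5 31. ] ang 55.8
wood px1.5 [414. 368.] ctr [ 441.9 -168.7] size [30.7 95.5] ang 68.4
wood px1.5 [147. 310.] ctr [573.8 409.1] size [37.5 37.1] ang 18.5
wood px1.5 [570. 291.] ctr [ 607.5 -517.8] size [ 24.1 106.1] ang 17.9
wood px1.5 [646. 270.] ctr [ 657.9 -690.6] size [71.3 54.1] ang 89.6
wood px1.5 [385. 244.] ctr [ 717.2 -107.5] size [57.1 62.2] ang 44.8
wood px1.5 [652. 237.] ctr [ 730.6 -709.5] size [76.4 32.3] ang 80.0
wood px1.5 [297. 259.] ctr [689.4  80.7] size [220.8 144.1] ang 5.2
wood px1.5 [521. 205.] ctr [ 805.3 -416.1] size [39.6 35.6] ang 26.3
wood px1.5 [702. 214.] ctr [ 780.8 -828.6] size [71.9 95.3] ang 75.1
wood px1.5 [633. 205.] ctr [ 803.8 -671. ] size [66.3 33.9] ang 49.5
wood px1.5 [ 17. 188.] ctr [843.  695.4] size [76.2 32.5] ang 87.3
wood px1.5 [678. 180.] ctr [ 860.5 -774.3] size [35.4 94.5] ang 80.6
wood px1.5 [ 10. 156.] ctr [915.9 712.3] size [27.4 50.9] ang 10.6
(414, 368) [ 17 108 149]
(485, 377) [ 17 103 156]
(280, 130) [ 20  42 110]
(405, 300) [ 17  23 210]
(310, 340) [ 37  17 134]
(300, 260) [ 21 114 229]
(350, 400) [ 18  34 149]
box px1.5 [299. 260.] ctr [671.9  68.8] size [191.3 120.3] ang 4.1
box px1.5 [193. 245.] ctr [703.2 275.8] size [120.7 192.2] ang 87.3
```

View pics/crop1.png

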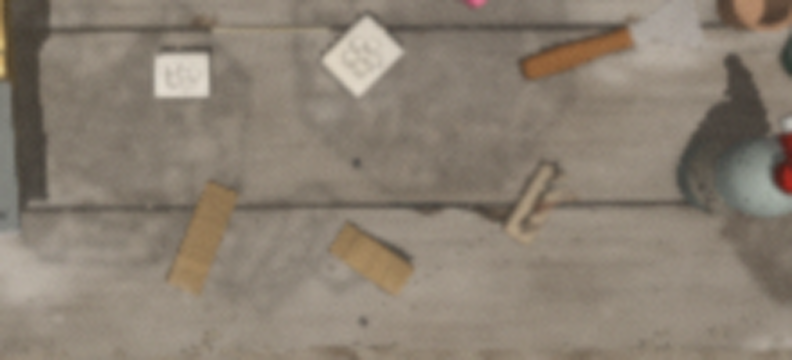

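```bash
python3 - <<'E'
from geo import *
d=load('scene0'); im=d['image']
def sv(n,c,f): cv2.imwrite(n,cv2.cvtColor(cv2.resize(c,None,fx=f,fy=f,interpolation=cv2.INTER_CUBIC),cv2.COLOR_RGB2BGR))
sv('pics/crop2.png',im[125:225,135:275],5.5)
sv('pics/crop3.png',im[205:310,195:355],5)
E
```

```text
(no output)
```

View pics/crop2.png

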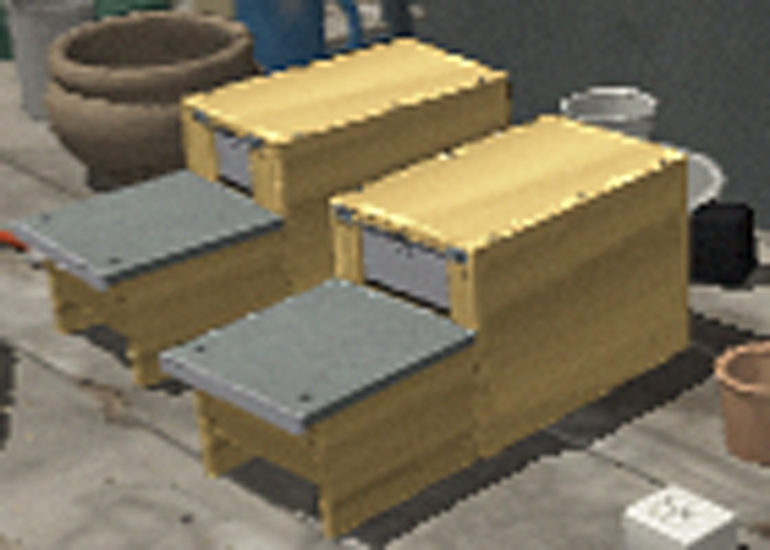

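View pics/crop3.png

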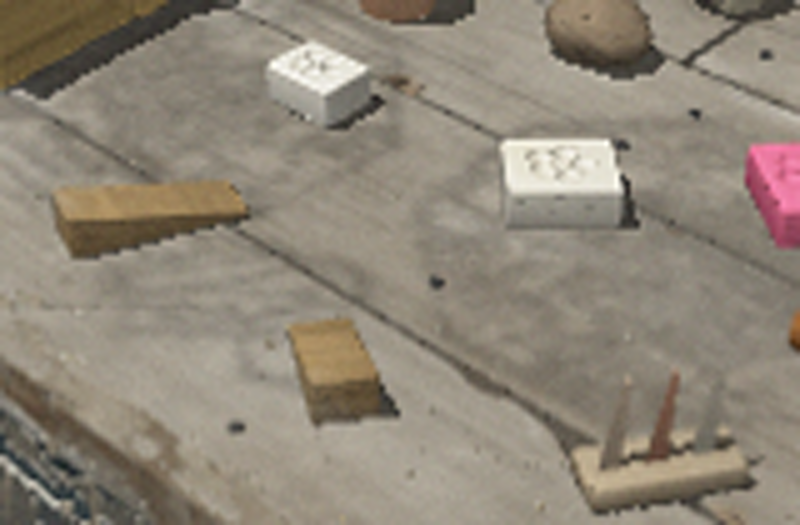

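The right box at 1.5x px (299,260) has the wide flap and the left box has the narrow one.

- **Long wedge:** 1.5x px (414,368), measures about 96x31. The one at (485,377) is 71x31, so it is the short one. The one at (678,180) is about 95 long, but it is out of reach among the clutter.
- **Plaster block:** 1.5x px (481,293), white, measures about 57x44 at the top mask. The small one at (405,300) is 46x36, and (594,235) is also small.
- **Wedge direction:** the thick end faces the robot (−x, +y).

Next I'll check the wrist view and plan the move.

```bash
cat > go.py <<'E'
import sys; from geo import *; from rig import ctrl
def plan(x,y,z,yaw):
    """tool x down, tool z at yaw deg (world) ; prints delta in tool frame"""
    s=ctrl.sense(); q=s['ee_rot']; A=Rn.from_quat([q[1],q[2],q[3],q[0]])
    a=np.radians(yaw); X=np.array([0,0,-1.]); Z=np.array([np.cos(a),np.sin(a),0]); Y=np.cross(Z,X)
    T=Rn.from_matrix(np.c_[X,Y,Z]); R=A.as_matrix()
    print('pos',s['eef_pos'].round(1),'yaw z',round(np.degrees(np.arctan2(R[1,2],R[0,2])),1),'t',s['time_s'],'F',s['force'].round(1),'grip',round(s['grip_width'],3),'j',s['joints'].round(2))
    d=np.array([x,y,z])-s['eef_pos']
    print('d tool start axes mm',(R.T@d).round(1),'| d in target axes',(T.as_matrix().T@d).round(1),'| rotvec tool',(A.inv()*T).as_rotvec().round(4),'d world',d.round(1))
if __name__=='__main__': plan(*map(float,sys.argv[1:5]))
E
python3 - <<'E'
from geo import *; from cap import cap
d=cap('wrist','wrist0'); print(np.round(d['hand_eye'],3)); R,t=camRt(d); print('cam',-R.T@t,'look',R[2])
E
python3 go.py 416 -158 200 -21.6
```

```text
[[-0.00000e+00 -2.77000e-01  9.61000e-01 -1.35187e+02]
 [ 1.00000e+00 -1.00000e-03 -0.00000e+00  2.63000e-01]
 [ 1.00000e-03  9.61000e-01  2.77000e-01 -7.03220e+01]
 [ 0.00000e+00  0.00000e+00  0.00000e+00  1.00000e+00]]
cam [152.88498991 507.34669913 373.98848342] look [ 0.25194029 -0.11561113 -0.96081224]
pos [216.7 478.  238.9] yaw z -24.4 t 0.15 F [-0.2 -0.2  0.1] grip 1.001 j [ 0.92  0.31  1.5   0.    1.33 -0.22]
d tool start axes mm [  39.2 -496.8  444.2] | d in target axes [  38.9 -518.   419.4] | rotvec tool [-0.0488 -0.0003  0.001 ] d world [ 199.3 -636.   -38.9]
```

View pics/wrist0.png

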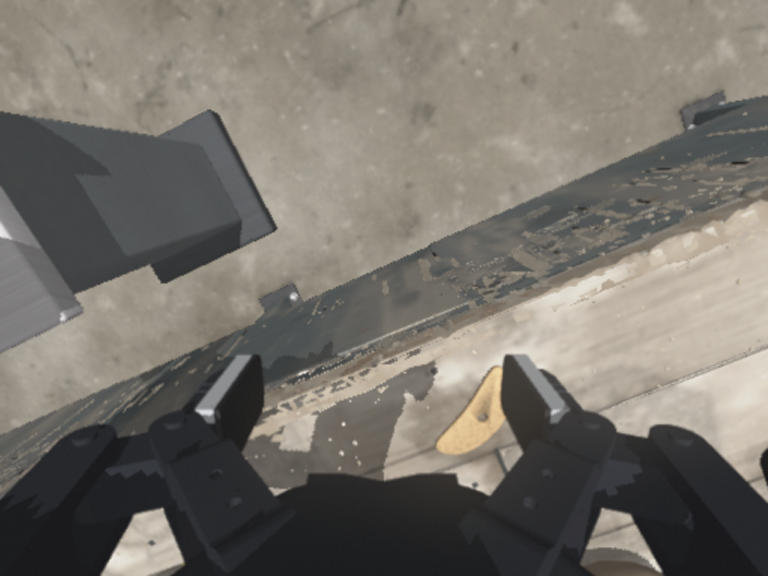

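```bash
python3 -m jog '[[[0,-0.022,0.04,-0.063,0,0],[0,-0.026,0.04,-0.063,0,0],[0,-0.028,0.04,-0.063,0,0],[0,-0.03,0.038,-0.063,0,0],[0,-0.032,0.036,-0.063,0,0],[0,-0.034,0.034,-0.063,0,0],[0,0,0,0,0,0],[0,0,0,0,0,0]]]'; python3 - <<'E'
from cap import cap
cap('wrist','wrist1')
E
python3 go.py 400 280 240 -2.7
```

```text
time_s: 1.15
eef_pos: [391.8, 251.4, 239.2]
ee_rot: [0.707, 0.017, 0.707, -0.017]
force: [0.5, 0.4, 0.1]
grip_width: 0.995
pos [391.6 251.7 239.2] yaw z -2.7 t 1.2 F [-0.8  0.1 -0. ] grip 1.001 j [ 0.32  0.18  1.67  0.    1.29 -1.2 ]
d tool start axes mm [-0.8 28.6  7. ] | d in target axes [-0.8 28.6  7. ] | rotvec tool [-0.0002 -0.0004 -0.0001] d world [ 8.4 28.3  0.8]
```

View pics/wrist1.png

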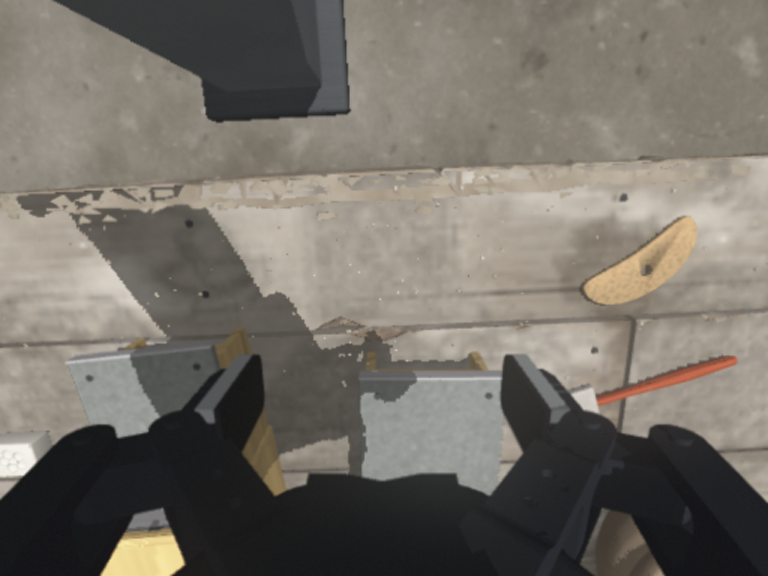

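```bash
cat > boxes.py <<'E'
from geo import *
B={'narrow':(np.array([608.3,280.3]),-2.7),'wide':(np.array([577.2,62.0]),4.1)}
def pt(b,x,y,z=0):
    o,a=B[b]; a=np.radians(a); return np.r_[o+np.array([x*np.cos(a)-y*np.sin(a),x*np.sin(a)+y*np.cos(a)]),z]
def corners(b): return [pt(b,-130,60,85),pt(b,-130,-60,85),pt(b,0,-60,85),pt(b,0,60,85),pt(b,0,60,135),pt(b,0,-60,135),pt(b,190,-60,135),pt(b,190,60,135)]
E
python3 - <<'E'
from boxes import *
for tag in ['wrist1','top0','scene0']:
    d=load(tag); im=cv2.cvtColor(d['image'],cv2.COLOR_RGB2BGR); f=3 if tag!='wrist1' else 1.5
    im=cv2.resize(im,None,fx=f,fy=f,interpolation=cv2.INTER_CUBIC)
    for b in B:
        p=proj(d,corners(b)); print(tag,b,(p[:8]).round(1).tolist())
        for q in p:
            if abs(q).max()<700: cv2.drawMarker(im,tuple(((q+.5)*f).round().astype(int).tolist()),(0,0,255),cv2.MARKER_CROSS,14,1)
    if tag=='top0': im=im[350:760,280:760]; im=cv2.resize(im,None,fx=1.4,fy=1.4)
    if tag=='scene0': im=im[360:700,380:840]; im=cv2.resize(im,None,fx=1.6,fy=1.6)
    cv2.imwrite(f'pics/ov_{tag}.png',im)
E
```

```text
wrist1 narrow [[337.0, 249.7], [237.0, 250.0], [239.0, 337.2], [328.5, 336.8], [339.7, 370.4], [236.7, 371.0], [239.8, 474.4], [326.4, 473.8]]
wrist1 wide [[138.3, 229.2], [41.9, 239.9], [75.3, 327.7], [162.5, 319.9], [148.2, 351.8], [48.5, 359.8], [97.0, 465.4], [182.1, 460.5]]
top0 narrow [[108.7, 235.4], [148.5, 236.8], [151.4, 194.5], [112.0, 192.9], [105.7, 191.4], [146.9, 193.0], [151.1, 130.2], [110.6, 128.3]]
top0 wide [[185.9, 247.0], [225.1, 243.8], [222.1, 201.7], [183.4, 204.8], [180.4, 203.8], [220.9, 200.6], [216.4, 138.0], [176.5, 140.9]]
scene0 narrow [[136.8, 164.9], [153.4, 175.0], [186.3, 164.2], [168.7, 155.3], [167.1, 142.7], [184.9, 151.0], [227.3, 138.2], [208.5, 131.3]]
scene0 wide [[164.0, 188.7], [189.5, 200.6], [221.5, 185.0], [195.9, 174.9], [194.6, 161.0], [220.6, 170.3], [260.1, 152.6], [234.5, 145.1]]
```

View pics/ov_top0.png

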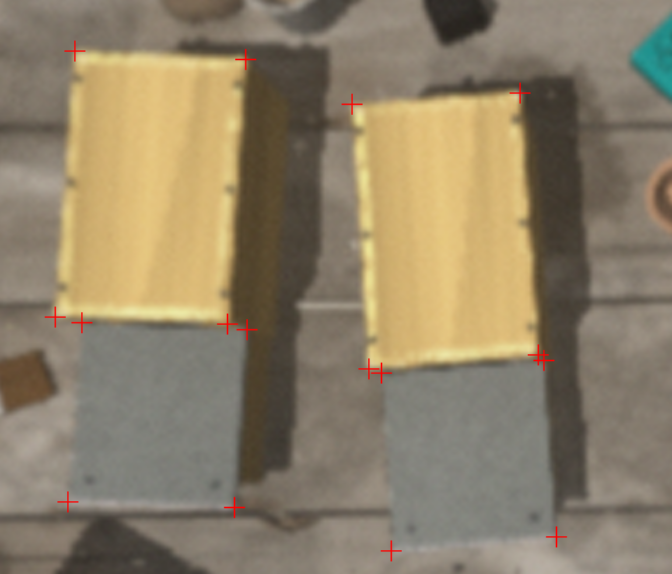

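View pics/ov_scene0.png

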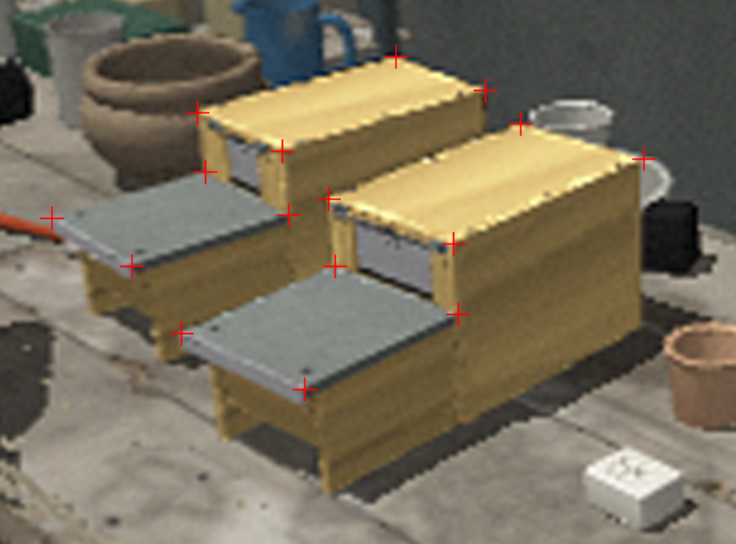

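View pics/ov_wrist1.png

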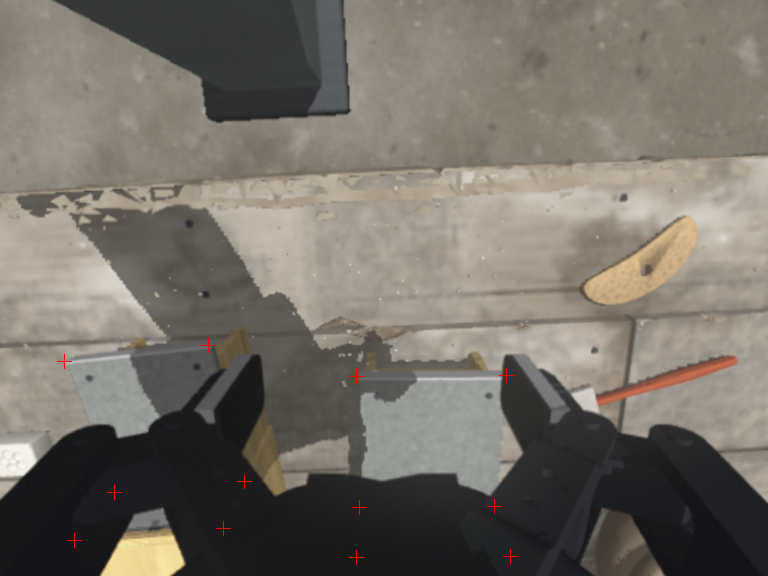

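The wrist view shows the narrow ledge's front edge at (360..503,376), and it overlays my box estimate within about 2–3 mm. The wide ledge's front edge, (68,360)–(214,345), agrees too. Now I'll go to the wedge.

```bash
python3 -m jog '[[[0,-0.045,0,0.055,0,0],[0,-0.045,0,0.055,0,0],[0.005,-0.045,0,0.055,0,0],[0.005,-0.045,-0.005,0.055,0,0],[0.005,-0.045,-0.01,0.055,0,0],[0.005,-0.045,-0.015,0.055,0,0],[0.005,-0.045,-0.015,0,0,0],[0.005,-0.045,-0.015,0,0,0],[0.005,-0.045,-0.015,0,0,0],[0,0,0,0,0,0]]]'; python3 - <<'E'
from cap import cap
cap('wrist','wrist2')
E
python3 go.py 400 -150 200 -21.6
```

```text
time_s: 2.45
eef_pos: [221.0, -115.1, 204.3]
ee_rot: [0.694, 0.135, 0.694, -0.136]
force: [0.2, -0.2, -0.6]
grip_width: 1.0
pos [ 222.  -113.9  204.4] yaw z -21.9 t 2.5 F [ 0.1 -0.9 -0.1] grip 1.004 j [-0.96 -0.33  2.23  0.    1.24 -2.15]
d tool start axes mm [  4.5  32.8 178.7] | d in target axes [  4.4  32.  178.8] | rotvec tool [-0.0049  0.0006  0.    ] d world [178.  -36.1  -4.4]
```

View pics/wrist2.png

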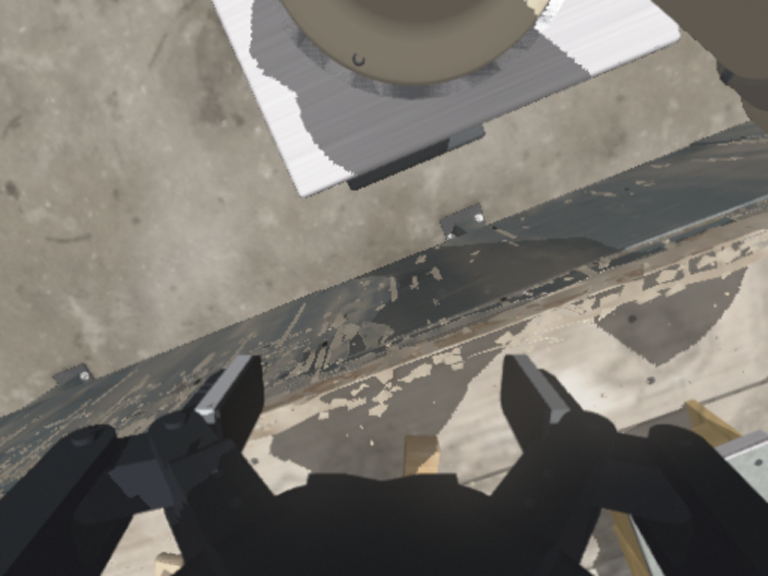

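```bash
python3 -m jog '[[[0,0.008,0.03,0,0,0],[0,0.008,0.03,0,0,0],[0,0.008,0.03,0,0,0],[0,0.008,0.03,0,0,0],[0,0,0,0,0,0],[0,0,0,0,0,0]]]'; python3 - <<'E'
from cap import cap
cap('wrist','wrist3')
E
python3 go.py 416 -158 200 -21.6
```

```text
time_s: 3.25
eef_pos: [345.7, -126.4, 204.1]
ee_rot: [0.694, 0.132, 0.695, -0.131]
force: [0.2, 1.0, -0.0]
grip_width: 1.006
pos [ 345.5 -126.8  204.2] yaw z -21.5 t 3.3 F [0.4 0.6 0.2] grip 1.0 j [-0.67 -0.01  1.97  0.    1.18 -1.87]
d tool start axes mm [ 4.2 -3.2 77.1] | d in target axes [ 4.2 -3.1 77.1] | rotvec tool [ 0.0013 -0.0004 -0.0001] d world [ 70.5 -31.2  -4.2]
```

View pics/wrist3.png

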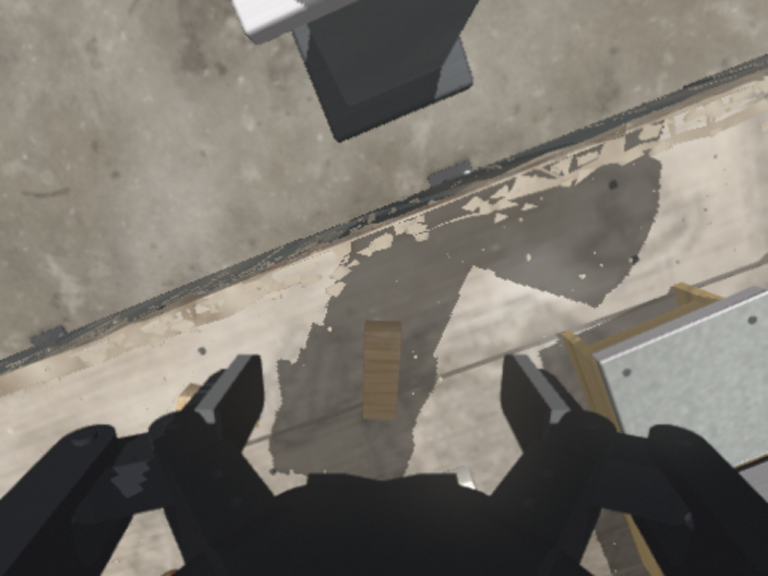

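```bash
python3 - <<'E'
from geo import *
d=load('wrist3'); im=d['image']
c=im[195:300,215:300]; cv2.imwrite('pics/crop4.png',cv2.cvtColor(cv2.resize(c,None,fx=5.5,fy=5.5,interpolation=cv2.INTER_CUBIC),cv2.COLOR_RGB2BGR))
for px,z in [((365,321),0),((402,321),0),((363,336),26),((402,336),26),((362,418),4),((398,420),4)]:
    print(px,z,plane(d,[(px[0]/1.5-.33,px[1]/1.5-.33)],z).round(1))
E
```

```text
(365, 321) 0 [[ 393.4 -161.4    0. ]]
(402, 321) 0 [[ 405.5 -130.5    0. ]]
(363, 336) 26 [[ 396.5 -163.4   26. ]]
(402, 336) 26 [[ 408.5 -132.9   26. ]]
(362, 418) 4 [[ 482.6 -200.7    4. ]]
(398, 420) 4 [[ 497.3 -169.5    4. ]]
```

View pics/crop4.png

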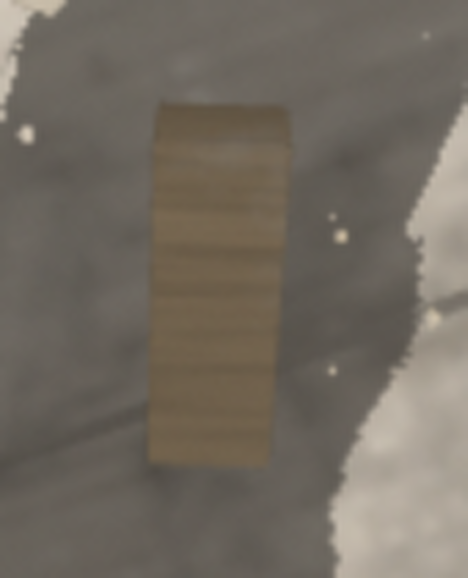

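```bash
python3 go.py 418 -156.5 60 -22.5
```

```text
pos [ 345.5 -126.8  204.2] yaw z -21.5 t 3.3 F [0.4 0.6 0.2] grip 1.0 j [-0.67 -0.01  1.97  0.    1.18 -1.87]
d tool start axes mm [144.2  -1.1  78.4] | d in target axes [144.2   0.3  78.4] | rotvec tool [ 0.017  -0.0004 -0.0001] d world [  72.5  -29.7 -144.2]
```

```bash
python3 -m jog '[[[0.036,0,0.026,0.017,0,0],[0.036,0,0.026,0,0,0],[0.036,0,0.026,0,0,0],[0.036,0,0,0,0,0],[0,0,0,0,0,0],[0,0,0,0,0,0]]]'; python3 go.py 418 -156.5 10 -22.5
```

```text
time_s: 4.05
eef_pos: [418.1, -157.8, 61.8]
ee_rot: [0.694, 0.138, 0.693, -0.139]
force: [0.4, 0.4, 0.5]
grip_width: 0.997
pos [ 418.1 -157.8   61.8] yaw z -22.6 t 4.05 F [0.4 0.4 0.5] grip 0.997 j [-0.62  0.39  1.93  0.    0.82 -1.8 ]
d tool start axes mm [51.7  1.2 -0.7] | d in target axes [51.8  1.2 -0.6] | rotvec tool [-0.0021  0.0018  0.0004] d world [ -0.1   1.3 -51.8]
```

```bash
python3 -m jog '[[[0.02,0.001,0,0,0,0],[0.02,0,0,0,0,0],[0.01,0,0,0,0,0],[0,0,0,0,0,0],[0,0,0,0,0,0]]]'; python3 -m jog '[[[0,0,0,0,0,0],[0,0,0,0,0,0],[0,0,0,0,0,0],[0,0,0,0,0,0],[0,0,0,0,0,0],[0,0,0,0,0,0],[0,0,0,0,0,0],[0,0,0,0,0,0]]]' 255 40;  python3 - <<'E'
from cap import cap
cap('wrist','wrist4')
E
```

```text
time_s: 4.68
eef_pos: [418.6, -157.0, 11.2]
ee_rot: [0.694, 0.138, 0.693, -0.139]
force: [0.2, -0.0, -0.8]
grip_width: 1.004
time_s: 5.68
eef_pos: [418.3, -156.8, 10.6]
ee_rot: [0.694, 0.139, 0.693, -0.139]
force: [-0.7, -0.1, 5.4]
grip_width: 0.367
```

View pics/wrist4.png

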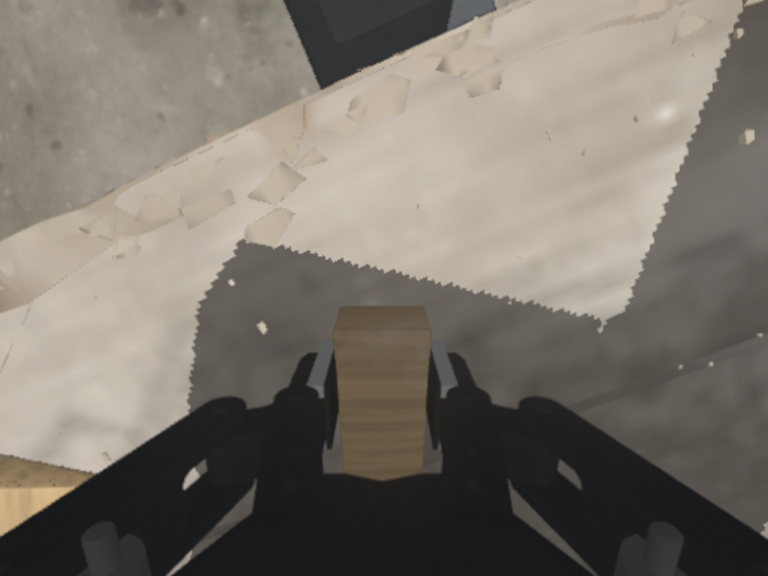

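```bash
python3 - <<'E'
from geo import *
d=load('wrist4'); p=np.array([(341,307),(424,307),(334,327),(431,327)])/1.5-.33
a=np.radians(-22.6); Z=np.array([np.cos(a),np.sin(a)]); Y=np.array([-Z[1],Z[0]]); o=d['state']['eef_pos'][:2]
for z,i in((0,[0,1]),(26,[2,3])):
    for q in plane(d,p[i],z)[:,:2]: print(z,'along z',round((q-o)@Z,1),'y',round((q-o)@Y,1))
E
python3 -m jog '[[[-0.01,0,0,0,0,0],[-0.03,0,0,0,0,0],[-0.04,0,0,0,0,0],[-0.04,0,0,0,0,0],[-0.03,0,0,0,0,0],[-0.01,0,0,0,0,0],[0,0,0,0,0,0]]]' ;python3 - <<'E'
from cap import cap
cap('wrist','wrist5')
E
python3 go.py 440 288 160 -2.7
```

```text
0 along z -21.2 y -15.5
0 along z -21.1 y 16.2
26 along z -23.2 y -15.1
26 along z -23.2 y 15.8
time_s: 6.6
eef_pos: [418.1, -156.6, 170.1]
ee_rot: [0.693, 0.139, 0.693, -0.139]
force: [-0.0, -0.1, -1.8]
grip_width: 0.365
pos [ 417.8 -156.4  169.4] yaw z -22.6 t 6.65 F [-0.7  0.1 -0.6] grip 0.363 j [-0.62  0.21  1.82 -0.    1.11 -1.8 ]
d tool start axes mm [   9.8  418.8 -150.4] | d in target axes [  9.4 445.    1.3] | rotvec tool [-0.3477 -0.0014 -0.0006] d world [ 22.2 444.4  -9.4]
```

View pics/wrist5.png

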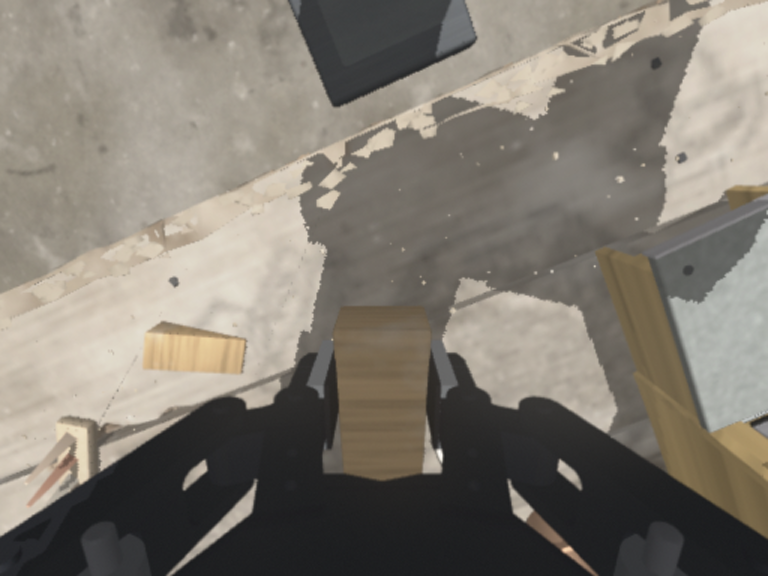

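The long wedge is held straight: its rear is 22 mm behind the TCP and it is centred. Next, over to the narrow ledge.

```bash
python3 -m jog '[[[-0.01,0,0,-0.087,0,0],[0,0,0,-0.087,0,0],[0,0.02,0,-0.087,0,0],[0,0.03,0,-0.087,0,0],[0,0.045,0,0,0,0],[0,0.045,0,0,0,0],[0,0.045,0,0,0,0],[0,0.045,0,0,0,0],[0,0.045,0.005,0,0,0],[0,0.045,0.01,0,0,0],[0,0.045,0.015,0,0,0],[0,0.035,0.015,0,0,0]]]';python3 go.py 500 286.4 170 -2.7
```

```text
time_s: 8.15
eef_pos: [487.6, 241.7, 178.5]
ee_rot: [0.706, 0.016, 0.708, -0.016]
force: [0.7, -0.2, -0.7]
grip_width: 0.368
pos [487.6 241.7 178.5] yaw z -2.6 t 8.15 F [ 0.7 -0.2 -0.7] grip 0.368 j [ 0.24  0.41  1.53 -0.    1.21 -1.28]
d tool start axes mm [ 8.5 45.2 10.3] | d in target axes [ 8.5 45.2 10.3] | rotvec tool [ 0.0012 -0.0027  0.0008] d world [12.4 44.7 -8.5]
```

```bash
python3 -m jog '[[[0,0.022,0.005,0,0,0],[0.01,0.023,0.005,0,0,0],[0.03,0,0,0,0,0],[0.02,0,0,0,0,0],[0,0,0,0,0,0],[0,0,0,0,0,0]]]';python3 - <<'E'
from cap import cap
cap('wrist','wrist6'); cap('scene','scene6')
E
python3 go.py 500 286.4 97 -2.7
```

```text
time_s: 8.9
eef_pos: [500.1, 284.6, 120.5]
ee_rot: [0.707, 0.017, 0.707, -0.017]
force: [-0.2, -0.1, -0.8]
grip_width: 0.363
pos [500.3 284.6 121. ] yaw z -2.7 t 9.0 F [-0.4 -0.2 -0.7] grip 0.363 j [ 0.31  0.54  1.49  0.    1.11 -1.21]
d tool start axes mm [24.   1.8 -0.5] | d in target axes [24.   1.8 -0.4] | rotvec tool [ 0.0002  0.0012 -0.0005] d world [ -0.3   1.8 -24. ]
```

View pics/wrist6.png

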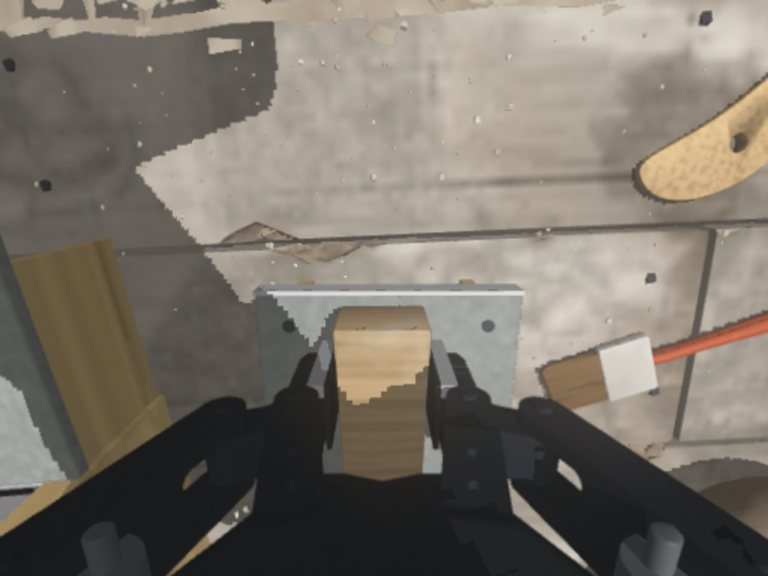

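View pics/scene6.png

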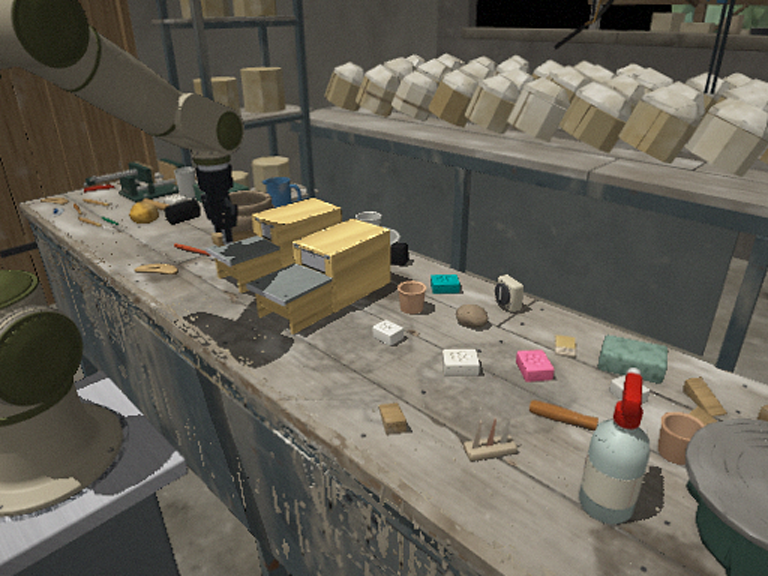

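```bash
python3 - <<'E'
from boxes import *
d=load('wrist6'); p=np.array([(256,292),(522,291),(258,420),(517,380)])/1.5-.33
P=plane(d,p,85)[:,:2]; print(P.round(1), np.linalg.norm(P[0]-P[1]), 'yaw',np.degrees(np.arctan2(*(P[1]-P[0])[::-1]))-90)
B['narrow']=(np.array([608.3,281.3]),-2.7)
print([pt('narrow',-130,s,85).round(1) for s in(-60,60)], 'mid',P[:2].mean(0))
a=np.radians(-2.7); Y=np.array([-np.sin(a),np.cos(a)]); print('lat of tcp vs ledge mid', (d['state']['eef_pos'][:2]-P[:2].mean(0))@Y)
E
```

```text
[[477.9 229.8]
 [483.  347.6]
 [542.9 221.9]
 [527.  347.4]] 117.83640236658668 yaw -2.5032282899133804
[array([475.6, 227.5,  85. ]), array([481.3, 347.4,  85. ])] mid [480.44197489 288.69246519]
lat of tcp vs ledge mid -3.2036853460505137
```

```bash
python3 -m jog '[[[0.008,0.0025,0,0,0,0],[0.008,0,0,0,0,0],[0.006,0,0,0,0,0],[0,0,0,0,0,0],[0,0,0,0,0,0]]]';python3 go.py 587 284.8 97 -2.7;  python3 -m jog '[[[0,0,0.015,0,0,0],[0,0,0.015,0,0,0],[0,0,0.01,0,0,0],[0,0,0.005,0,0,0],[0,0,0,0,0,0]]]';python3 go.py 587 284.8 97 -2.7
```

```text
time_s: 9.62
eef_pos: [500.2, 287.1, 98.5]
ee_rot: [0.707, 0.017, 0.707, -0.017]
force: [0.1, 0.2, 0.0]
grip_width: 0.365
pos [500.2 287.1  98.5] yaw z -2.7 t 9.625 F [0.1 0.2 0. ] grip 0.365 j [ 0.32  0.57  1.51 -0.    1.07 -1.21]
d tool start axes mm [ 1.5  1.8 86.8] | d in target axes [ 1.5  1.8 86.8] | rotvec tool [ 0.0003  0.0003 -0.0001] d world [86.8 -2.3 -1.5]
time_s: 10.25
eef_pos: [545.0, 284.9, 98.2]
ee_rot: [0.707, 0.017, 0.707, -0.017]
force: [-0.1, 0.3, -0.7]
grip_width: 0.365
pos [545.  284.9  98.2] yaw z -2.7 t 10.25 F [-0.1  0.3 -0.7] grip 0.365 j [ 0.29  0.64  1.38  0.    1.12 -1.23]
d tool start axes mm [ 1.2  1.8 42. ] | d in target axes [ 1.2  1.8 42. ] | rotvec tool [ 0.0002 -0.0002  0.    ] d world [42.  -0.1 -1.2]
```

```bash
python3 -m jog '[[[0.001,0,0.01,0,0,0],[0,0,0.01,0,0,0],[0,0,0.01,0,0,0],[0,0,0.01,0,0,0],[0,0,0,0,0,0],[0,0,0,0,0,0]]]';python3 - <<'E'
from cap import cap
cap('wrist','wrist7'); cap('scene','scene7')
from geo import *
d=load('scene7'); c=d['image'][100:220,110:270]; cv2.imwrite('pics/crop7.png',cv2.cvtColor(cv2.resize(c,None,fx=5,fy=5,interpolation=cv2.INTER_CUBIC),cv2.COLOR_RGB2BGR))
E
python3 go.py 587 284.8 97 -2.7
```

```text
time_s: 11.0
eef_pos: [584.8, 283.1, 97.1]
ee_rot: [0.707, 0.017, 0.707, -0.017]
force: [-0.6, -0.1, -0.6]
grip_width: 0.363
pos [584.7 283.2  97.3] yaw z -2.7 t 11.1 F [-0.2  0.5 -1.7] grip 0.363 j [ 0.27  0.71  1.25  0.    1.18 -1.25]
d tool start axes mm [0.3 1.7 2.2] | d in target axes [0.3 1.7 2.2] | rotvec tool [ 0.0005 -0.0002  0.    ] d world [ 2.3  1.6 -0.3]
```

View pics/wrist7.png

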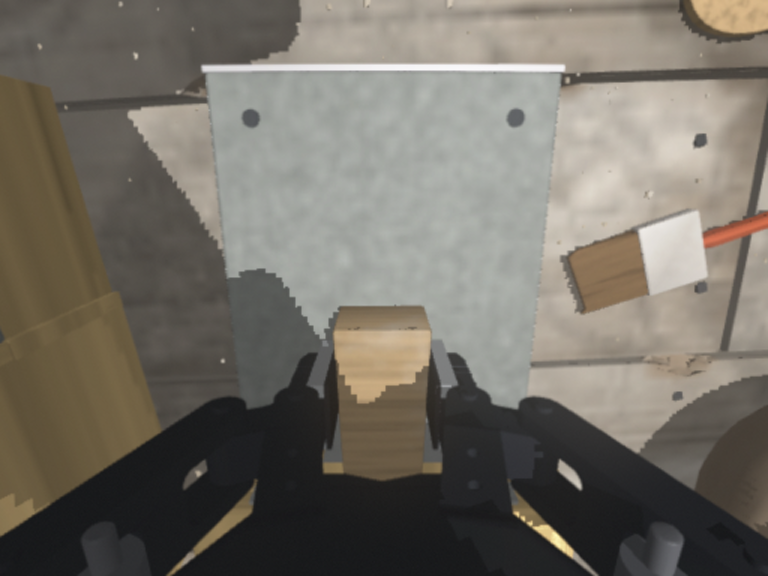

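View pics/crop7.png

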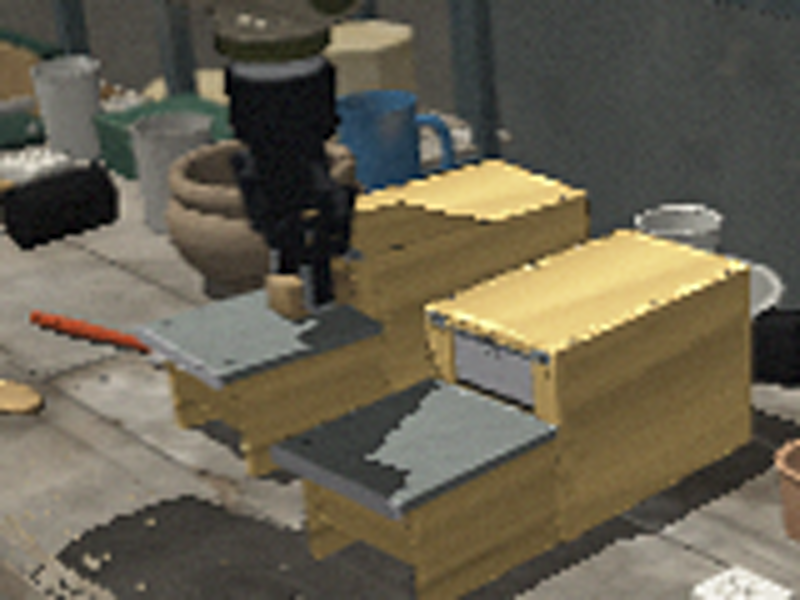

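The wedge is straight and centred on the ledge (ledge 203–564 px wide, wedge centre 382). I'll release it, back off, close the fingers and push from the rear.

```bash
python3 -m jog '[[[0,0,0,0,0,0],[0,0,0,0,0,0],[0,0,0,0,0,0],[0,0,0,0,0,0],[0,0,-0.01,0,0,0],[0,0,-0.02,0,0,0],[0,0,-0.02,0,0,0],[0,0,-0.01,0,0,0],[0,0,0,0,0,0]]]' 70;python3 - <<'E'
from cap import cap
cap('wrist','wrist8')
E
python3 go.py 545 285 97 -2.7
```

```text
time_s: 12.22
eef_pos: [524.8, 286.0, 97.6]
ee_rot: [0.707, 0.016, 0.707, -0.016]
force: [0.1, -0.0, 0.0]
grip_width: 0.724
pos [525.3 285.9  97.5] yaw z -2.7 t 12.275 F [0.1 0.2 0.5] grip 0.725 j [ 0.3   0.61  1.44 -0.    1.09 -1.22]
d tool start axes mm [ 0.5 -0.  19.7] | d in target axes [ 0.5  0.  19.7] | rotvec tool [ 0.0004  0.0006 -0.0002] d world [19.7 -0.9 -0.5]
```

View pics/wrist8.png

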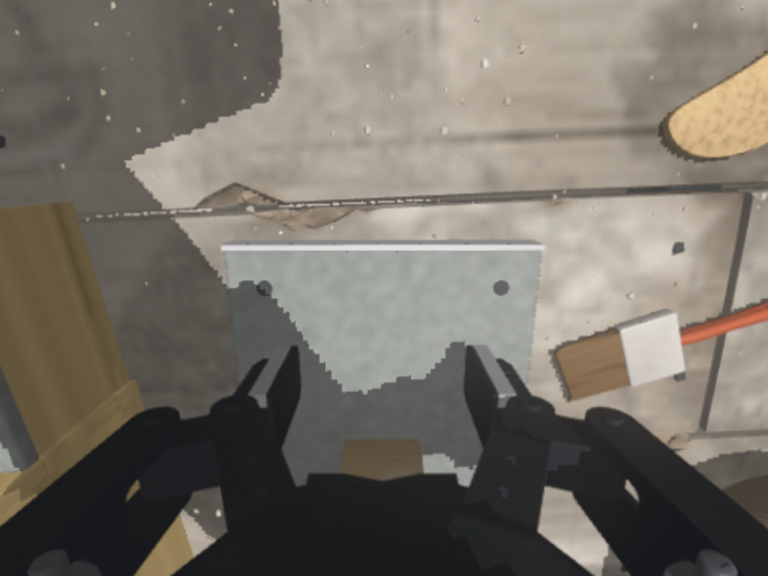

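```bash
python3 -m jog '[[[0,0,0,0,0,0],[0,0,0,0,0,0],[0,0,0,0,0,0],[0,0,0,0,0,0],[0,0,0.01,0,0,0],[0,0,0.01,0,0,0],[0,0,0.01,0,0,0],[0,0,0.01,0,0,0],[0,0,0.01,0,0,0],[0,0,0.01,0,0,0],[0,0,0,0,0,0]]]' 255;python3 - <<'E'
from cap import cap
cap('wrist','wrist9')
E
python3 go.py 597 282.5 97 -2.7
```

```text
time_s: 13.65
eef_pos: [585.6, 282.9, 97.1]
ee_rot: [0.707, 0.017, 0.707, -0.017]
force: [-0.6, 0.3, -0.2]
grip_width: 0.003
pos [585.1 283.   97.1] yaw z -2.7 t 13.7 F [-0.5 -0.4 -0.4] grip -0.001 j [ 0.27  0.71  1.25  0.    1.18 -1.25]
d tool start axes mm [ 0.1  0.1 11.9] | d in target axes [ 0.1  0.1 11.9] | rotvec tool [ 0.0001 -0.0002  0.0001] d world [11.9 -0.5 -0.1]
```

View pics/wrist9.png

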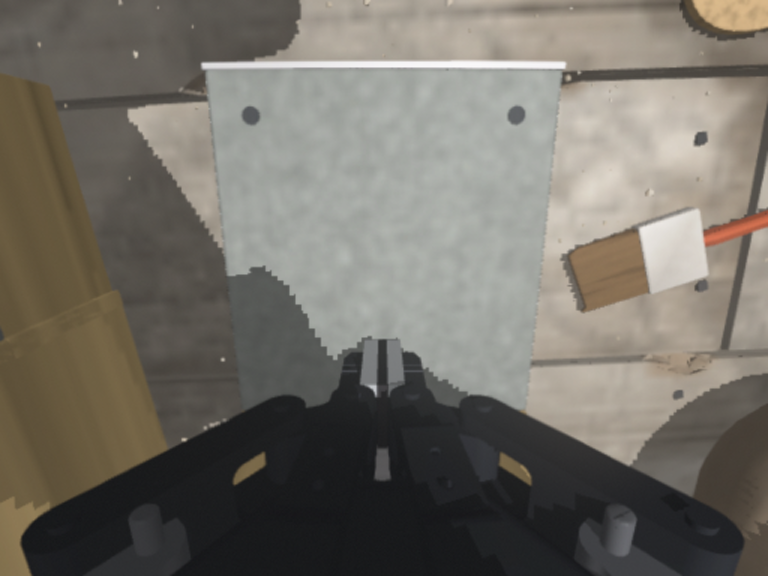

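```bash
python3 -m jog '[[[0,0,0.005,0,0,0],[0,0,0.005,0,0,0],[0,0,0.004,0,0,0],[0,0,0,0,0,0],[0,0,0,0,0,0]]]';python3 - <<'E'
from cap import cap
cap('scene','scene10')
from geo import *
d=load('scene10'); c=d['image'][100:220,110:270]; cv2.imwrite('pics/crop10.png',cv2.cvtColor(cv2.resize(c,None,fx=5,fy=5,interpolation=cv2.INTER_CUBIC),cv2.COLOR_RGB2BGR))
E
python3 go.py 597 282.5 97 -2.7
```

```text
time_s: 14.32
eef_pos: [597.7, 282.6, 96.8]
ee_rot: [0.705, 0.016, 0.708, -0.017]
force: [-8.2, -0.5, 1.6]
grip_width: 0.005
pos [597.7 282.6  96.8] yaw z -2.7 t 14.375 F [-8.3 -0.3  0.5] grip -0.001 j [ 0.26  0.74  1.2   0.    1.2  -1.26]
d tool start axes mm [-0.2 -0.2 -0.6] | d in target axes [-0.2 -0.2 -0.6] | rotvec tool [ 0.0007 -0.004   0.0006] d world [-0.7 -0.1  0.2]
```

View pics/crop10.png

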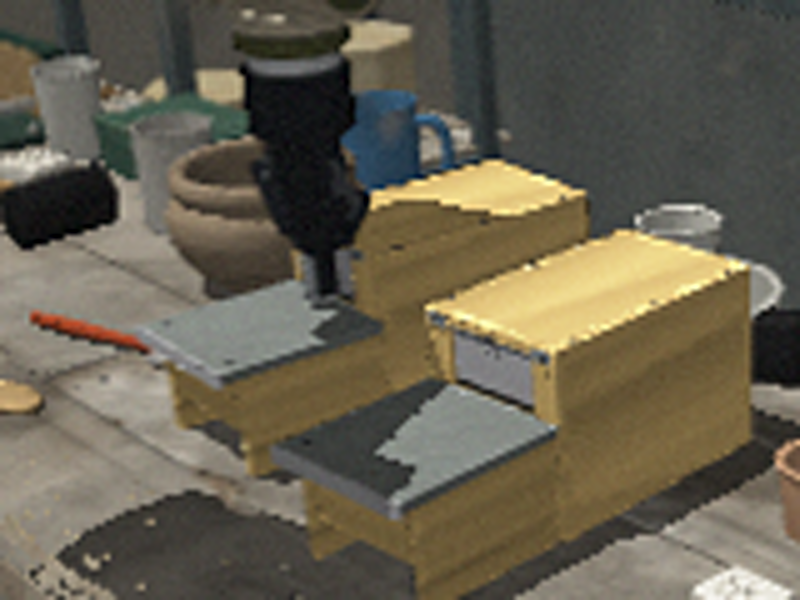

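There is 8 N of contact against the wall, so I'll back off and look at the mouth.

```bash
python3 -m jog '[[[0,0,-0.02,0,0,0],[0,0,-0.03,0,0,0],[-0.02,0,-0.04,0,0,0],[-0.03,0,-0.04,0,0,0],[0,0,-0.03,0,0,0],[0,0,0,0,0,0]]]';python3 - <<'E'
from cap import cap
cap('scene','scene11'); cap('wrist','wrist11')
from geo import *
d=load('scene11'); c=d['image'][100:220,110:270]; cv2.imwrite('pics/crop11.png',cv2.cvtColor(cv2.resize(c,None,fx=5,fy=5,interpolation=cv2.INTER_CUBIC),cv2.COLOR_RGB2BGR))
E
python3 go.py 597 282.5 97 -2.7
```

```text
time_s: 15.12
eef_pos: [438.1, 290.2, 147.9]
ee_rot: [0.707, 0.016, 0.707, -0.016]
force: [0.0, -0.1, -0.3]
grip_width: -0.003
pos [439.8 289.9 147.5] yaw z -2.7 t 15.225 F [-0.  -0.3  0.8] grip 0.004 j [ 0.36  0.41  1.62 -0.    1.12 -1.16]
d tool start axes mm [ 5.060e+01 -1.000e-01  1.573e+02] | d in target axes [ 50.5  -0.  157.4] | rotvec tool [ 0.0003  0.0007 -0.0002] d world [157.2  -7.4 -50.5]
```

View pics/crop11.png

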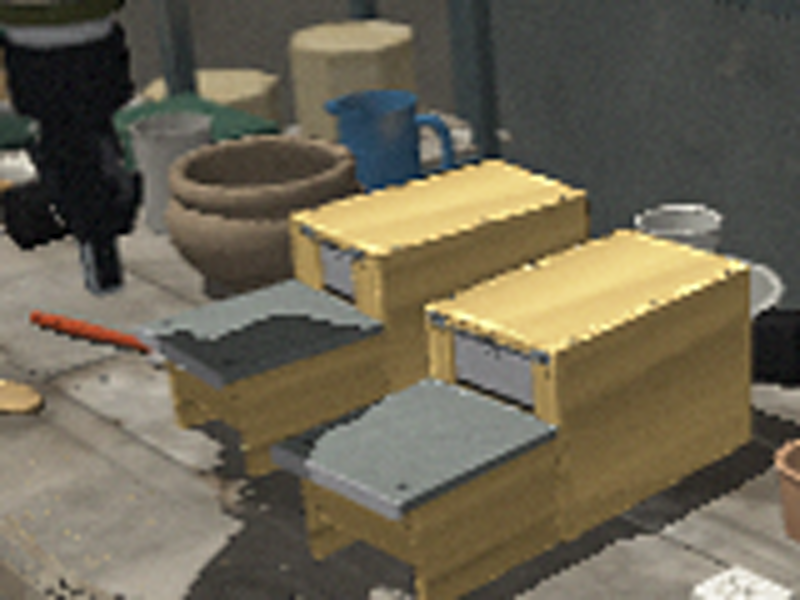

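View pics/wrist11.png

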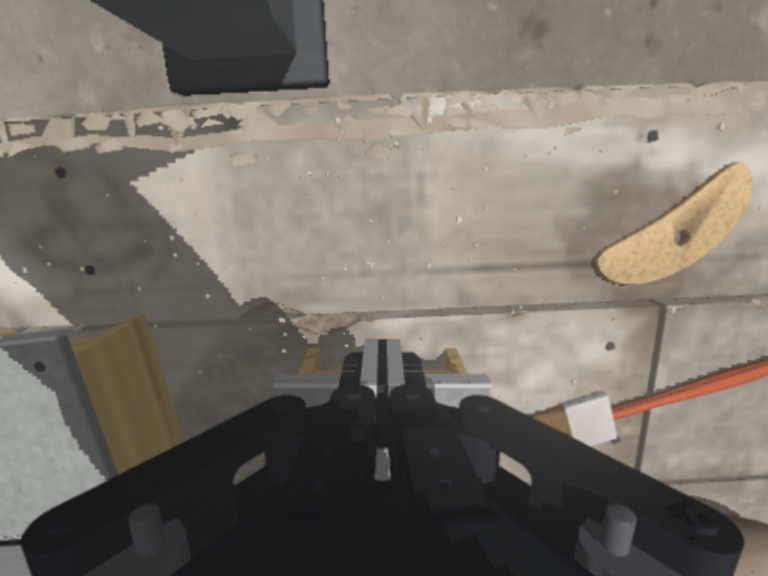

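The narrow flap is shut and its ledge is empty, so the wedge is inside. Now to the plaster block.

```bash
python3 -m jog '[[[-0.03,-0.03,0,0,0,0],[-0.03,-0.045,0,0,0,0],[0,-0.05,0,0,0,0],[0,-0.05,0,0,0,0],[0,-0.05,0,0,0,0],[0,-0.05,0,0,0,0],[0,-0.05,0,0,0,0],[0,-0.05,0,0,0,0],[0,-0.05,0,0,0,0],[0,-0.05,0,0,0,0],[0,-0.03,0.01,0,0,0],[0,0,0.02,0,0,0]]]' 0 ;python3 go.py 530 -240 210 -45.9
```

```text
time_s: 16.73
eef_pos: [445.8, -219.0, 206.9]
ee_rot: [0.707, 0.018, 0.707, -0.018]
force: [0.3, 0.1, 0.2]
grip_width: 0.999
pos [ 445.8 -219.   206.9] yaw z -2.9 t 16.725 F [0.3 0.1 0.2] grip 0.999 j [-0.69  0.28  1.63 -0.    1.23 -2.21]
d tool start axes mm [ -3.1 -16.6  85.2] | d in target axes [-3.1 45.9 73.7] | rotvec tool [ 7.501e-01 -2.000e-04  3.000e-04] d world [ 84.2 -21.    3.1]
```

```bash
python3 -m jog '[[[0,0,0,0.15,0,0],[0,0,0,0.15,0,0],[0,0,0,0.15,0,0],[0,0.02,0.02,0.15,0,0],[0,0.02,0.02,0.15,0,0],[0,0.005,0.02,0,0,0],[0,0,0,0,0,0],[0,0,0,0,0,0]]]';python3 - <<'E'
from cap import cap
cap('wrist','wrist12')
E
python3 go.py 596 -308 60 -45.9
```

```text
time_s: 17.73
eef_pos: [517.8, -215.1, 206.9]
ee_rot: [0.651, 0.275, 0.652, -0.274]
force: [0.5, 0.1, 0.5]
grip_width: 1.001
pos [ 517.7 -214.9  207.2] yaw z -45.7 t 17.775 F [ 0.5  0.8 -0. ] grip 1.0 j [-0.6   0.42  1.44 -0.    1.29 -1.38]
d tool start axes mm [147.1  -9.  121.3] | d in target axes [147.2  -8.6 121.3] | rotvec tool [ 0.004  -0.0005  0.0001] d world [  78.3  -93.1 -147.2]
```

View pics/wrist12.png

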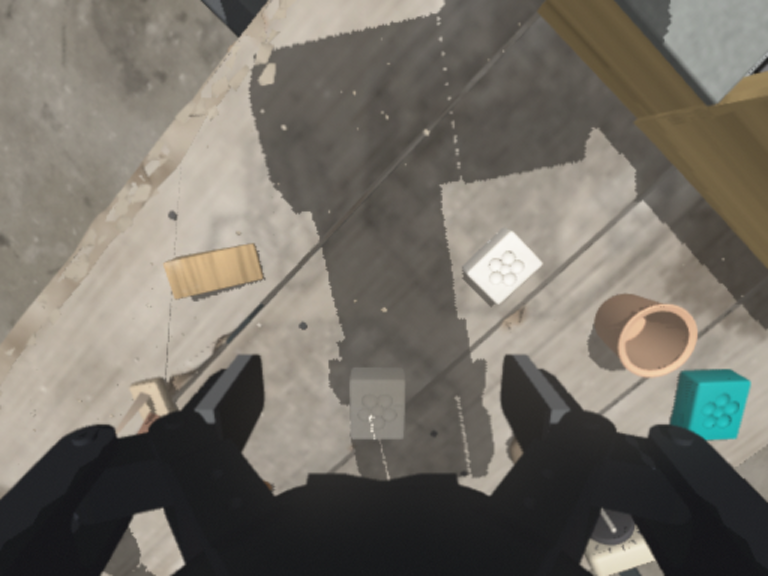

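```bash
python3 - <<'E'
from geo import *
d=load('wrist12'); c=d['image'][235:300,220:285]; cv2.imwrite('pics/crop12.png',cv2.cvtColor(cv2.resize(c,None,fx=8,fy=8,interpolation=cv2.INTER_CUBIC),cv2.COLOR_RGB2BGR))
E
```

```text
(no output)
```

View pics/crop12.png

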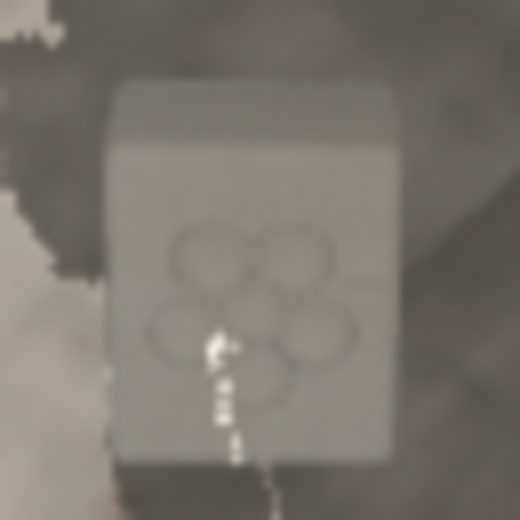

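```bash
python3 - <<'E'
from geo import *
d=load('wrist12'); p=np.array([(105,145),(400,145),(394,462),(114,462)])/8+[220,235]-.44
P=plane(d,p,26)[:,:2]; print(P.round(1),[np.linalg.norm(P[i]-P[(i+1)%4]).round(1) for i in range(4)],'ctr',P.mean(0).round(1))
v=P[3]-P[0]+P[2]-P[1]; print('yaw',np.degrees(np.arctan2(v[1],v[0])))
w=P[1]-P[0]+P[2]-P[3]; print('yaw w',np.degrees(np.arctan2(w[1],w[0]))-90)
u=v/np.linalg.norm(v); print('grip',P.mean(0)-12*u)
E
```

```text
[[ 569.3 -308.5]
 [ 604.  -274.7]
 [ 646.5 -318.4]
 [ 612.  -352. ]] [np.float64(48.4), np.float64(60.9), np.float64(48.2), np.float64(60.9)] ctr [ 607.9 -313.4]
yaw -45.68502808606381
yaw w -45.7135321245137
grip [ 599.55625056 -304.82081178]
```

The crop shows the white block with the flower. Its top face is 48x61 mm, which matches the 50x62 larger mould, and the small one at (505,267) is clearly smaller. Yaw is −45.7°, and I'll descend onto it.

```bash
python3 -m jog '[[[0.03,-0.001,0.03,0,0,0],[0.035,-0.001,0.03,0,0,0],[0.04,-0.001,0.03,0,0,0],[0.04,-0.002,0.03,0,0,0],[0,0,0,0,0,0],[0,0,0,0,0,0]]]';python3 go.py 598.6 -305.4 12 -45.7
```

```text
time_s: 18.52
eef_pos: [598.5, -304.1, 63.7]
ee_rot: [0.652, 0.274, 0.651, -0.274]
force: [0.9, 0.0, 0.7]
grip_width: 1.002
pos [ 598.5 -304.1   63.7] yaw z -45.7 t 18.525 F [0.9 0.  0.7] grip 1.002 j [-0.64  0.8   1.19  0.    1.15 -1.42]
d tool start axes mm [51.7 -0.9  1. ] | d in target axes [51.7 -0.9  1. ] | rotvec tool [ 0.0008  0.0014 -0.0003] d world [  0.1  -1.3 -51.7]
```

```bash
python3 -m jog '[[[0.02,-0.001,0,0,0,0],[0.02,0,0,0,0,0],[0.01,0,0,0,0,0],[0,0,0,0,0,0]]]'; python3 -m jog '[[[0,0,0,0,0,0],[0,0,0,0,0,0],[0,0,0,0,0,0],[0,0,0,0,0,0],[0,0,0,0,0,0],[0,0,0,0,0,0]]]' 255 40;  python3 - <<'E'
from cap import cap
cap('wrist','wrist13')
E
python3 go.py 598.6 -305.4 12 -45.7
```

```text
time_s: 19.02
eef_pos: [597.4, -304.5, 11.3]
ee_rot: [0.651, 0.274, 0.652, -0.274]
force: [0.4, -0.5, -0.1]
grip_width: 1.003
time_s: 19.77
eef_pos: [598.2, -305.0, 13.1]
ee_rot: [0.652, 0.274, 0.651, -0.274]
force: [-0.1, 1.2, 6.0]
grip_width: 0.57
pos [ 598.1 -305.    13.1] yaw z -45.6 t 19.825 F [-0.5  1.   5.4] grip 0.577 j [-0.65  0.86  1.22  0.    1.06 -1.42]
d tool start axes mm [1.1 0.1 0.6] | d in target axes [1.1 0.1 0.6] | rotvec tool [ 0.0009  0.0014 -0.0002] d world [ 0.5 -0.4 -1.1]
```

View pics/wrist13.png

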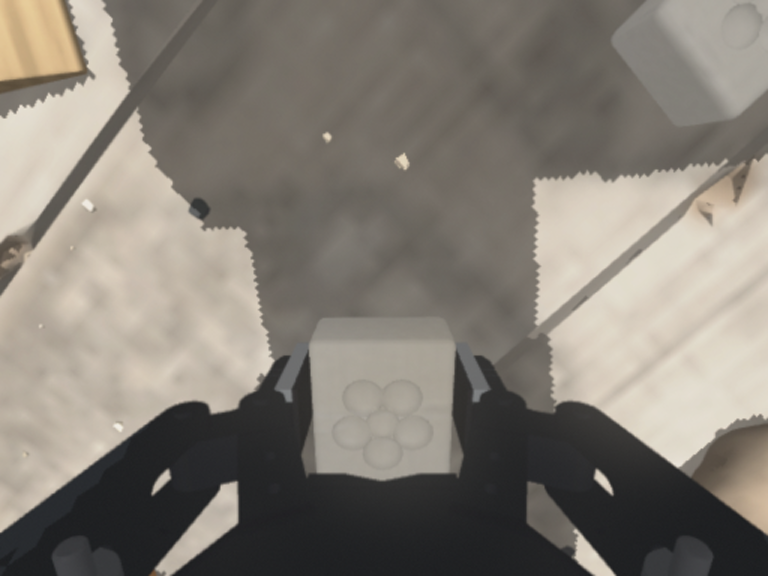

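```bash
python3 - <<'E'
from geo import *
d=load('wrist13'); p=np.array([(318,319),(447,319),(310,344),(456,344)])/1.5-.33
a=np.radians(-45.6); Z=np.array([np.cos(a),np.sin(a)]); Y=np.array([-Z[1],Z[0]]); o=d['state']['eef_pos'][:2]
for z,i in((0,[0,1]),(26,[2,3])):
    for q in plane(d,p[i],z)[:,:2]: print(z,'along z',round((q-o)@Z,1),'y',round((q-o)@Y,1))
d=load('wrist1'); P=plane(d,np.array([(67,361),(215,346)])/1.5-.33,85)[:,:2]; print('wide ledge front',P.round(1),P.mean(0),np.linalg.norm(P[0]-P[1]))
E
python3 -m jog '[[[-0.01,0,0,0,0,0],[-0.03,0,0,0,0,0],[-0.04,0,0,0,0,0],[-0.04,0,0,0,0,0],[-0.04,0,-0.02,0,0,0],[0,0,-0.03,-0.07,0,0],[0,0,-0.03,-0.1,0,0],[0,0,0,-0.14,0,0],[0,0,0,-0.14,0,0],[0,0,0,-0.14,0,0],[0,0.02,0,-0.14,0,0],[0,0.03,0,-0.14,0,0]]]' ;python3 go.py 460 54 175 4.1
```

```text
0 along z -15.5 y -24.9
0 along z -15.4 y 25.7
26 along z -16.4 y -23.5
26 along z -16.3 y 24.6
wide ledge front [[452.5  -4.2]
 [444.9 117.9]] [448.70341513  56.81993451] 122.34197592171601
time_s: 21.32
eef_pos: [546.3, -199.4, 172.3]
ee_rot: [0.706, -0.027, 0.707, 0.027]
force: [0.4, 0.3, -0.6]
grip_width: 0.567
pos [ 546.3 -199.4  172.3] yaw z 4.4 t 21.325 F [ 0.4  0.3 -0.6] grip 0.567 j [-0.55  0.49  1.42 -0.    1.23 -2.2 ]
d tool start axes mm [ -2.6 259.3 -66.7] | d in target axes [ -2.7 259.  -68. ] | rotvec tool [ 0.0051 -0.0003 -0.0001] d world [-86.3 253.4   2.7]
```

```bash
python3 -m jog '[[[0,0.02,-0.02,0.005,0,0],[0,0.035,-0.02,0,0,0],[0,0.045,-0.02,0,0,0],[0,0.045,-0.01,0,0,0],[0,0.045,0,0,0,0],[0,0.045,0,0,0,0],[0,0.025,0.02,0,0,0],[0.02,0,0.02,0,0,0],[0.02,0,0,0,0,0],[0,0,0,0,0,0],[0,0,0,0,0,0]]]';python3 - <<'E'
from cap import cap
cap('wrist','wrist14')
E
python3 go.py 502 57 98 4.1
```

```text
time_s: 22.7
eef_pos: [499.0, 57.5, 133.2]
ee_rot: [0.707, -0.024, 0.706, 0.024]
force: [-0.1, 1.0, -1.2]
grip_width: 0.567
pos [499.1  57.5 133.3] yaw z 3.9 t 22.75 F [-1.2  0.2 -2.9] grip 0.57 j [-0.12  0.38  1.71 -0.    1.06 -1.76]
d tool start axes mm [35.3 -0.7  2.8] | d in target axes [35.3 -0.7  2.9] | rotvec tool [-0.0035  0.0015  0.0003] d world [  2.9  -0.5 -35.3]
```

View pics/wrist14.png

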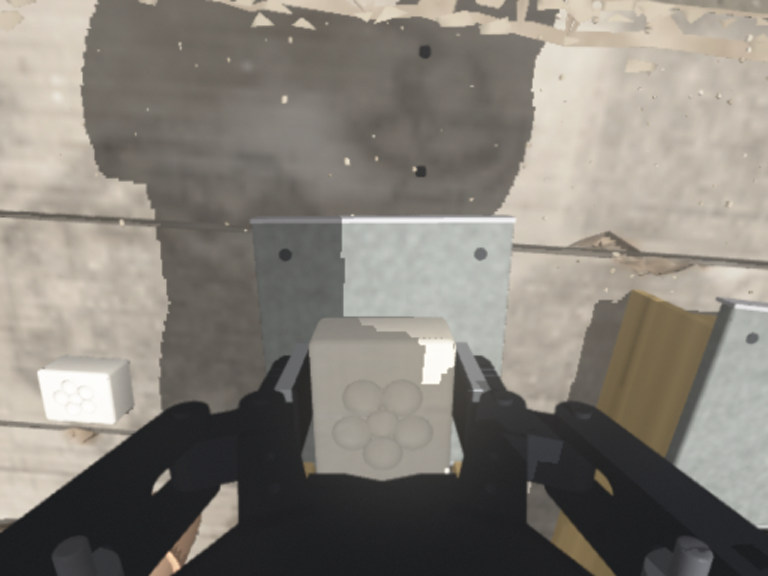

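```bash
python3 - <<'E'
from geo import *
d=load('wrist14'); P=plane(d,np.array([(250,220),(515,219)])/1.5-.33,85)[:,:2]; m=P.mean(0); v=P[1]-P[0]; print(P.round(1),m,np.linalg.norm(v),'yaw',np.degrees(np.arctan2(v[1],v[0]))-90)
a=np.radians(4.1); u=np.array([np.cos(a),np.sin(a)]); print('mouth',m+130*u,'tcp box xy',(d['state']['eef_pos'][:2]-m)@u-130,(d['state']['eef_pos'][:2]-m)@[-u[1],u[0]])
E
python3 -m jog '[[[0.012,0,0,-0.003,0,0],[0.012,0,0,0,0,0],[0.009,0,0,0,0,0],[0,0,0,0,0,0],[0,0,0,0,0,0]]]'; python3 go.py 502 57 98 4.1
```

```text
[[453.3  -5.4]
 [444.7 114.2]] [448.9986951   54.41692737] 119.96496269531487 yaw 4.080019890943532
mouth [578.66599688  63.71159513] tcp box xy -79.95342209106607 -0.4689560459798794
time_s: 23.38
eef_pos: [498.7, 57.6, 99.1]
ee_rot: [0.707, -0.025, 0.707, 0.025]
force: [-0.0, -0.7, -1.3]
grip_width: 0.573
pos [498.7  57.6  99.1] yaw z 4.1 t 23.375 F [-0.  -0.7 -1.3] grip 0.573 j [-0.12  0.42  1.74  0.    0.98 -1.76]
d tool start axes mm [ 1.1 -0.9  3.2] | d in target axes [ 1.1 -0.9  3.2] | rotvec tool [-0.0004 -0.0002 -0.0001] d world [ 3.3 -0.6 -1.1]
```

```bash
python3 -m jog '[[[0,0,0.015,0,0,0],[0,0,0.015,0,0,0],[0,0,0.01,0,0,0],[0,0,0.01,0,0,0],[0.001,0,0.01,0,0,0],[0,0,0,0,0,0],[0,0,0,0,0,0]]]';python3 - <<'E'
from cap import cap
cap('wrist','wrist15')
E
python3 go.py 558.7 62 98 4.1
```

```text
time_s: 24.25
eef_pos: [558.4, 61.9, 98.2]
ee_rot: [0.707, -0.025, 0.707, 0.025]
force: [-0.6, -0.5, -1.8]
grip_width: 0.568
pos [558.3  61.9  98.2] yaw z 4.1 t 24.3 F [-0.2 -0.3 -1.4] grip 0.57 j [-0.1   0.54  1.56  0.    1.05 -1.74]
d tool start axes mm [0.2 0.  0.4] | d in target axes [0.2 0.  0.4] | rotvec tool [-0.0004 -0.0004 -0.0001] d world [ 0.4  0.1 -0.2]
```

View pics/wrist15.png

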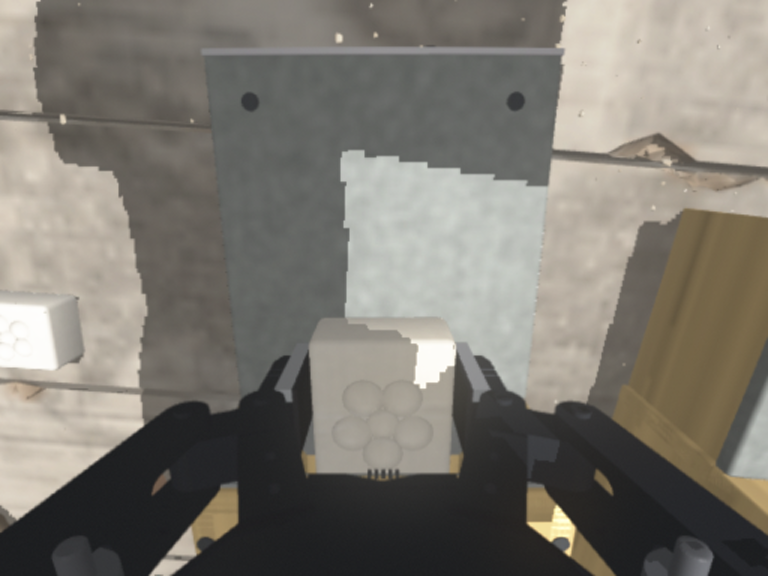

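```bash
python3 -m jog '[[[0,0,0,0,0,0],[0,0,0,0,0,0],[0,0,0,0,0,0],[0,0,-0.01,0,0,0],[0,0,-0.02,0,0,0],[0,0,-0.02,0,0,0],[0,0,-0.01,0,0,0],[0,0,0,0,0,0]]]' 30; python3 - <<'E'
from cap import cap
cap('wrist','wrist16')
E
python3 go.py 505 58 98 4.1
```

```text
time_s: 25.3
eef_pos: [498.5, 57.6, 98.5]
ee_rot: [0.707, -0.025, 0.707, 0.025]
force: [-0.4, 0.5, 0.6]
grip_width: 0.881
pos [499.   57.6  98.5] yaw z 4.1 t 25.35 F [ 0.1  0.2 -0. ] grip 0.881 j [-0.12  0.43  1.74  0.    0.97 -1.76]
d tool start axes mm [ 0.5 -0.   6. ] | d in target axes [ 0.5 -0.   6. ] | rotvec tool [-0.0005  0.0007  0.0001] d world [ 6.   0.4 -0.5]
```

View pics/wrist16.png

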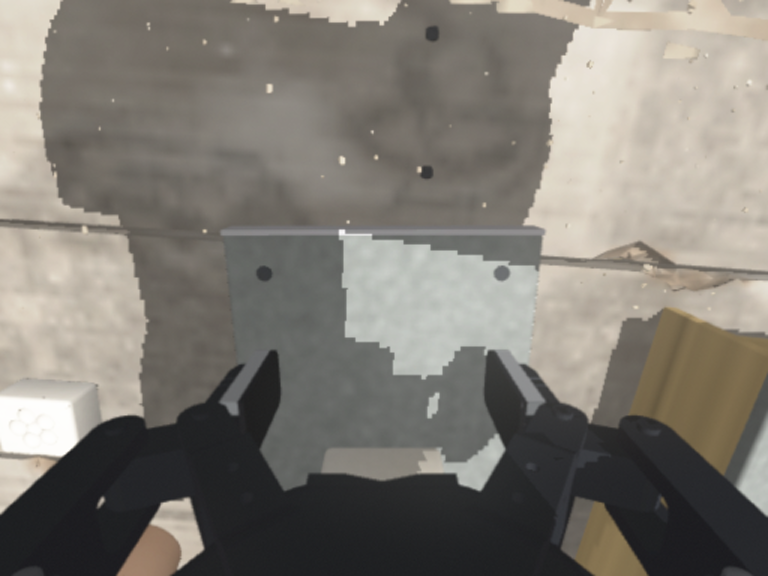

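The block's rear edge is straight and centred at (322–440,448). I'll close the fingers and push.

```bash
python3 -m jog '[[[0,0,0,0,0,0],[0,0,0,0,0,0],[0,0,0,0,0,0],[0,0,0,0,0,0],[0,0,0,0,0,0],[0,0,0.012,0,0,0],[0,0,0.012,0,0,0],[0,0,0.012,0,0,0],[0,0,0.012,0,0,0],[0,0,0.008,0,0,0],[0,0,0.005,0,0,0],[0,0,0,0,0,0]]]' 255; python3 -m jog '[[[0,0,0.004,0,0,0],[0,0,0.002,0,0,0],[0,0,0,0,0,0]]]'; python3 - <<'E'
from cap import cap
cap('scene','scene17')
from geo import *
d=load('scene17'); c=d['image'][100:220,110:270]; cv2.imwrite('pics/crop17.png',cv2.cvtColor(cv2.resize(c,None,fx=5,fy=5,interpolation=cv2.INTER_CUBIC),cv2.COLOR_RGB2BGR))
E
python3 go.py 566.5 58 98 4.1
```

```text
time_s: 26.85
eef_pos: [559.7, 62.0, 98.2]
ee_rot: [0.707, -0.025, 0.707, 0.025]
force: [-0.5, 0.0, -1.0]
grip_width: -0.003
time_s: 27.22
eef_pos: [565.6, 62.4, 98.3]
ee_rot: [0.707, -0.025, 0.707, 0.025]
force: [0.8, -0.3, -0.1]
grip_width: 0.002
pos [565.5  62.4  98.3] yaw z 4.1 t 27.275 F [0.  0.1 0.5] grip -0.001 j [-0.1   0.55  1.53  0.    1.06 -1.74]
d tool start axes mm [ 0.3 -4.5  0.6] | d in target axes [ 0.3 -4.5  0.6] | rotvec tool [-0.0004 -0.0001 -0.    ] d world [ 1.  -4.4 -0.3]
```

View pics/crop17.png

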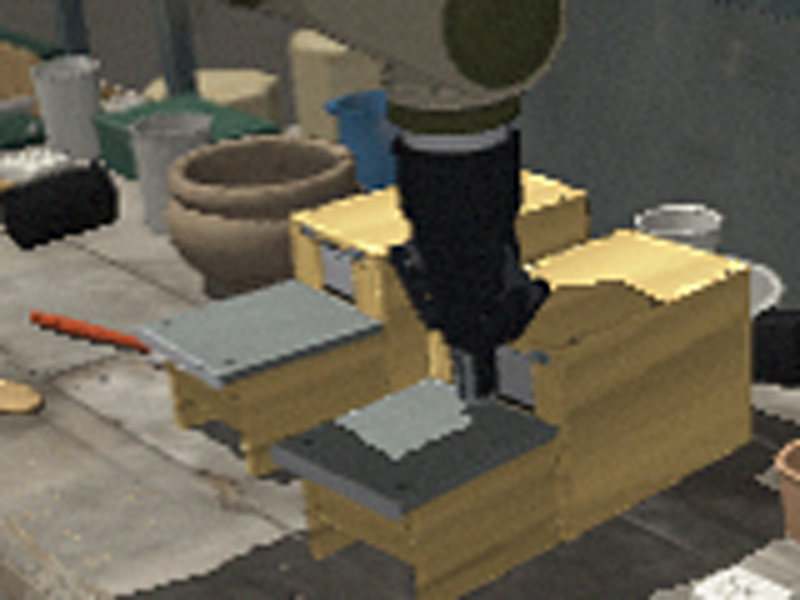

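```bash
python3 -m jog '[[[0,0,-0.02,0,0,0],[0,0,-0.03,0,0,0],[-0.02,0,-0.04,0,0,0],[-0.04,0,-0.04,0,0,0],[-0.04,0,-0.02,0,0,0],[0,-0.04,0,0,0,0],[0,-0.04,0,0,0,0],[0,0,0,0,0,0],[0,0,0,0,0,0]]]'; python3 - <<'E'
from cap import cap
cap('scene','scene18'); cap('top','top18')
from geo import *
d=load('scene18'); c=d['image'][120:240,130:290]; cv2.imwrite('pics/crop18.png',cv2.cvtColor(cv2.resize(c,None,fx=5,fy=5,interpolation=cv2.INTER_CUBIC),cv2.COLOR_RGB2BGR))
E
python3 go.py 566.5 58 98 4.1
```

```text
time_s: 28.4
eef_pos: [421.5, -27.7, 198.2]
ee_rot: [0.707, -0.025, 0.707, 0.025]
force: [0.6, 0.4, 0.4]
grip_width: -0.001
pos [421.5 -27.3 198.2] yaw z 4.1 t 28.5 F [-0.3  0.3 -1.3] grip 0.002 j [-0.34  0.13  1.85  0.    1.17 -1.99]
d tool start axes mm [100.2  74.6 150.8] | d in target axes [100.2  74.7 150.7] | rotvec tool [ 0.0007 -0.0002 -0.0002] d world [ 145.    85.3 -100.2]
```

View pics/crop18.png

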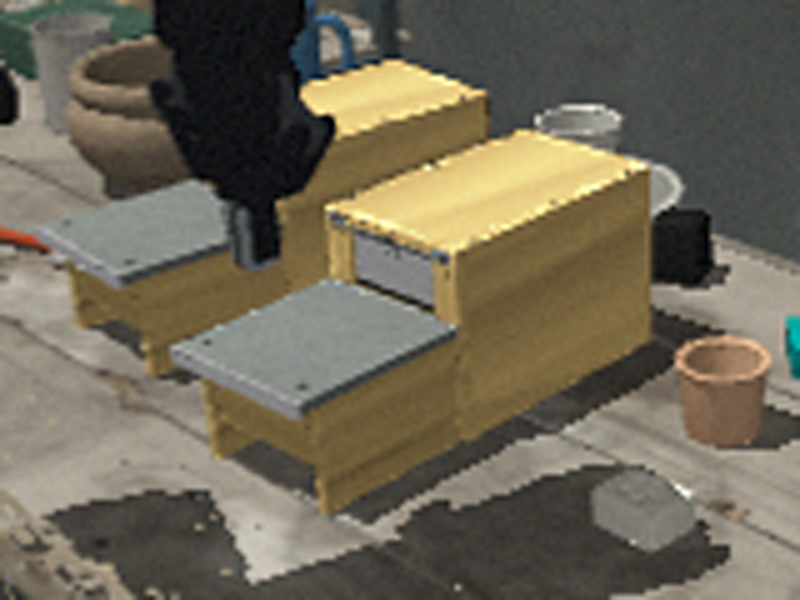

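View pics/top18.png

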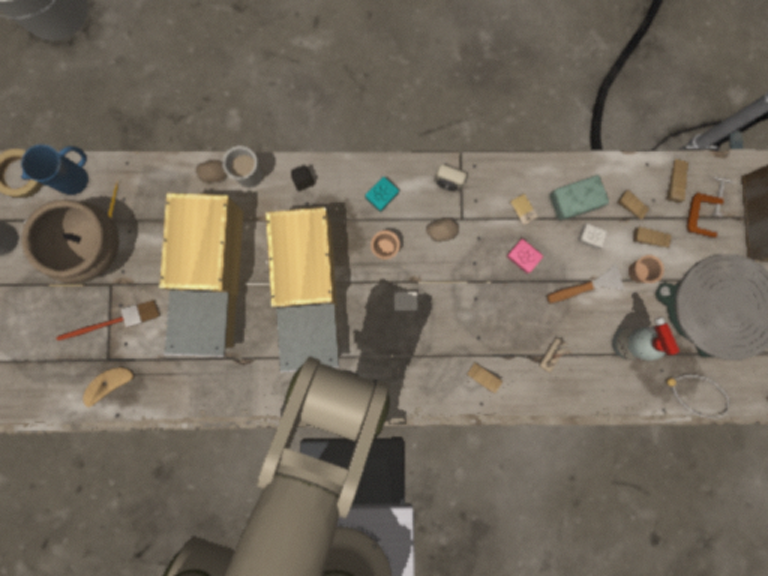

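Both ledges are empty, the wide flap is shut, and the narrow flap was shut in the previous picture. The bystanders are at the same pixels as at the start, so I'm handing in.

```bash
python3 -c "
from rig import workorder; print(workorder.finish_job())"
```

```text
the job is handed in; nothing more can be done
None
```

Both pieces are away: the long wedge went through the narrow flap (left box) first, then the larger plaster block through the wide flap (right box). I handed the job in at about 28.5 s of the 69 s allowed. No verdict was reported.

- **How:** I gripped each piece near its rear end and fed it under the flap while holding it. Then I let go and pushed it the rest of the way from behind with closed fingers.
- **Last checks:** Both ledges were empty and the wide flap was shut in the final pictures. The bystanders looked unmoved from above, and the gripper was clear of everything.
- **Narrow flap:** The arm hid it in the final picture. It was shut in the scene picture just after the wedge went in, and again when the block was pushed in.
- **Contact:** The gripper briefly touched the narrow box at the end of the wedge push, about 8 N, well under the 40 N limit. I backed it off straight away.

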